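# Free a clamped centrifuge bucket and balance it against its twin

## Robot

A 6-joint arm with a two-finger parallel gripper is mounted at the origin on the work surface. World frame = base frame: x ahead of the robot, y to its left, z up, the work surface at z = 0. Lengths are in m, angles in rad, forces in N, time in s.
With the tool pointing down it reaches from about 0.35 to 0.975 m from the base axis. Payload 4.9 kg.
Tool frame: the origin (TCP) lies on the mounting face of the last link; the fingertips stand 173 mm ahead of it and the grasp point (between the pads) lies 155 mm ahead of it; x points along the fingers, z is the direction in which the jaws open and shut, and the axes are right-handed (so a half turn about x gives the same grasp; the last joint's range is limited). The gripper opens to 85 mm and grips with 20 to 120 N. Pads are 22 mm wide; open, the fingers measure 114 mm over their backs; the gripper's body (76 mm by 85 mm) begins 54 mm behind the grasp point. The pads swing forward as they close: fully open they stand 13 mm farther back than shut.
Start: joints at [1.063, 0.053, 1.613, -0, 1.476, -0.119], TCP at [0.237, 0.578, 0.405] pointing down, gripper open.
Joint ranges: [-3.01, 3.01], [-1.01, 2.22], [0.06, 2.58], [-1.02, 4.17], [0.09, 2.62], [-3.14, 3.14]. Speed limits (rad/s): [2.57, 2.57, 3.14, 3.14, 3.14, 3.14].

## Interface

Orientations are given as a rotation vector (axis times angle).
In Python, from station import get_obs, get_image, get_calibration, finish_job, look_for, masks_of, tip_of gives the robot as it stands.
- The arm moves only by the tool carry_out, never from a script. Its argument "increments" is a list of rows, each a list of 3 entries, a list of its own where there are three numbers: the turn, a rotation vector about the world's x, y, z in units of 0.1 rad (1.0 is 0.1 rad), then the shift along the world's x, y, z in units of 20 mm (1.0 is 20 mm), then the opening, from 0 (shut) to 1 (fully open). A call has 1 to 8 rows; each row shifts and turns the pose as measured when the row begins; what a row does not reach is not made up. A row lasts 1/10 s, in which the tool goes at most 50 mm and 8.59 degrees, less where a joint would pass 70% of its speed; a pose out of reach is approached as far as the arm can. A call with a number of a shift or a turn outside -1 to 1 is refused whole. A call with a gripper value outside its range is refused whole. The fingers move at their own pace and stop on an object; "squeeze" is the grip in N (left out, the last holds). Time passes only in rows, so rows that do not move let the fingers close. It gives the time, the measured TCP pose, the force and the opening at its end, in the units of the state.
- get_obs(): the state, without advancing time (a new reading comes with each control period).
- get_image(name): name is "side" or "top"; returns (picture, depth): 384x512x3 uint8, blue, green, red; 384x512 float32, m along the optical axis (not along the pixel's ray), 0 where there is no reading.
- get_calibration(name): a dict with "fx", "fy", "cx", "cy" (pixels), "k1" (the pictures are not rectified: a ray, as slopes to the right and down, at radius r is drawn at 1 + k1 r^2 times it, then the intrinsics apply), "position" and "orientation" of the camera in the world. Camera axes: x right, y down, z forward; pixel columns grow to the right and rows downward; lengths in m; the calibration is good to about 2 mm. A picture is of the moment at which its call begins. get_calibration takes no time and is no camera call.
- finish_job(): hands the job in, once; it reports no verdict.
Trained networks look in the newest picture that a camera, given by its name, has taken for a name from the list of things; names that differ only in an ending like _2 or _b are one class to them, and where a whole thing is asked for, a point or a joint stands for the part that bears it (a point fixed in the world has none). Each returns a list of dicts, best first, with "p" (0 to 1); they miss things now and then, are a little off and sometimes report something else, mostly with a low value. They report only what shows in the picture. A call takes as long as a camera call. They do not tell look-alikes from the thing itself.
- look_for(camera, query): "centre" ([column, row] in pixels, amid what is visible of it).
- masks_of(camera, query): "region" (384x512 bool, what is visible of it) and "centre" ([column, row] in pixels, amid what is visible of it).
- tip_of(camera, query): "centre" ([column, row] in pixels: a listed point, or the origin of a listed thing).
The state is a dict: "t": time; "q": joint angles; "dq": joint speeds; "effort": joint torques, N m; "tool_pos": TCP position; "tool_rot": TCP orientation; "contact_force": force on the tool from outside, world axes, zero at the start; "wrist_torque": the same for the moment, N m; "opening": finger opening in m.
Only numpy, scipy, OpenCV 4.12 (cv2) and the standard library are available. Lean on these libraries where they do the work, as an engineer would, in place of code of your own. Each camera call takes 0.05 s, during which the arm holds its last target.

## Task

Lift the sprung pawl of the ratchet clamp and hold it up until the press arm has swung fully open, then let the pawl drop back. Take the freed bucket out of the leaning cradle and stand it upright in the middle of one pan of the balance, and stand its loose twin in the middle of the other pan, so that the tray stays level. Put the buckets down without dropping them, and leave the bottle, tube rack and dishes where they are.

Things in the scene. Friction and masses are not known exactly. Their poses are not given: they have to be found in the camera images.
- clamp: fixed ratchet clamp on a steel plate 215 x 175 mm, whose middle lies at local x = +72 mm; origin at bench level. It faces away from the robot: local x points back to it. Cradle at local y = -45 mm leans 35 degrees, top to local -x; cheeks reach 42 mm up the bucket, back plate 78 mm; cap free on both y sides. Toothed wheel at local y = +65 mm, pawl above it. Highest point 200 mm, 230 mm as the arm opens
- press_arm (a joint): hinge of the press arm and ratchet wheel (one part), rad: 0 = shut, its rubber pad over the bucket's cap so that the bucket cannot come out; a spring drives it open (towards local +x, away from the bucket) to the stop at 1.4 in about 1.5 s as soon as the pawl is off the teeth; the pawl catches it again if let down early
- pawl (a joint): hinge of the pawl, rad: 0 = down in the teeth, grows as the free end is lifted, stop at 0.5; the teeth are clear from about 0.12, 0.2 is ample. A light spring (about 2 N at the tab) pulls it down
- pawl_tab (a point): the upright lift tab at the free end of the pawl (dark steel bar over the ratchet wheel): 30 mm long (local x), 14 mm thick (local y), standing 34 mm above the bar, free on both y sides; this point is the middle of the tab, 16 mm below its top. It moves on an arc about pawl_pivot; axes as the clamp's when the pawl is down
- pawl_pivot (a point): the pawl's hinge axis (along local y), 130 mm in local x beyond the tab and 30 mm below the tab's middle
- clamped_bucket_center (a point): in the clamp's leaning cradle: centrifuge bucket, a cylinder 110 mm tall: bare metal, 50 mm across, for 62 mm, then a grey cap 44 mm across, 48 mm long; grip the cap about 90 mm above the foot (35 mm above this point); 0.35 kg. Point on its axis 55 mm from the foot; z axis from foot to cap (35 degrees from vertical at the start)
- spare_bucket_center (a point): loose on the bench: its twin, of almost equal weight: centrifuge bucket, a cylinder 110 mm tall: bare metal, 50 mm across, for 62 mm, then a grey cap 44 mm across, 48 mm long; grip the cap about 90 mm above the foot (35 mm above this point); 0.35 kg. Point on its axis 55 mm from the foot; z axis from foot to cap
- balance: two-pan balance: white base 150 x 110 mm, fixed; origin under its middle, on the bench. The tray's pivot is along local y, 58 mm up
- tray (a joint): tilt of the tray, rad: 0 = level, positive = pan_far low; stops at +-0.1 (reached with one bucket on one pan), sprung lightly to level when empty; buckets of equal weight at equal distance level it
- pan_near (a point): middle of the upper face of the square steel pan on the balance's local -x side (85 mm from the pivot, about 62 mm above the bench when level): 78 mm inside, with a 8 mm high lip; its z axis is the pan's normal
- pan_far (a point): the same on the local +x side, 85 mm from the pivot
- reagent_bottle: bystander: amber bottle with white cap, 64 mm across, 130 mm tall; origin under its foot
- tube_rack: bystander: white rack full of capped tubes, 60 x 150 mm, 92 mm tall; origin under its foot
- dish_stack: bystander: stack of flat round dishes, 90 mm across, 42 mm tall; origin under its foot
Mind the look-alikes: they are no part of the job. What is shaped like the part that bears spare_bucket_center but yellow is not meant. Leave any red look-alike of the part that bears clamped_bucket_center alone.

How it is judged:
On the way, in this order (a step that is already met when the one before it is completed fails the run):
1. the press arm has swung open (above 1.3 rad) with the bucket still in the cradle (value of joint press_arm above 1.3 rad and distance of clamped_bucket_center from where it was at the start of the episode below 0.03 m), for 0.1 s.
2. the bucket is out of the cradle and upright (within 15 degrees) (distance of clamped_bucket_center from where it was at the start of the episode above 0.1 m and angle between clamped_bucket_center's own z axis and vertical below 0.26 rad), for 0.1 s.
At the end, for the whole second after the job is handed in: One bucket stands on each pan, within 22 mm of the pan's middle, upright within 7 degrees and at rest; the tray is level within 0.04 rad (2.3 degrees); the press arm is open (above 1.3 rad) and the pawl is down on the wheel again (below 0.16 rad) (((horizontal distance between clamped_bucket_center and pan_near below 0.022 m and horizontal distance between spare_bucket_center and pan_far below 0.022 m) or (horizontal distance between clamped_bucket_center and pan_far below 0.022 m and horizontal distance between spare_bucket_center and pan_near below 0.022 m)) and angle between each of clamped_bucket_center, spare_bucket_center's own z axis and vertical below 0.12 rad and linear speed of each of clamped_bucket, spare_bucket below 0.03 m/s and z of clamped_bucket_center in the frame of pan_near between 0.048 and 0.062 m and z of spare_bucket_center in the frame of pan_near between 0.048 and 0.062 m and value of joint tray between -0.04 and 0.04 rad and value of joint press_arm above 1.3 rad and value of joint pawl below 0.16 rad); the robot touches nothing.
It fails at once if a bucket is dropped or knocked (faster than 0.6 m/s while the fingers do not hold it) (linear speed of clamped_bucket above 0.6 m/s and contact force between the fingers and clamped_bucket below 0.05 N).
It fails at once if a bucket is dropped or knocked (faster than 0.6 m/s while the fingers do not hold it) (linear speed of spare_bucket above 0.6 m/s and contact force between the fingers and spare_bucket below 0.05 N).
It fails at once if the reagent bottle is moved more than 30 mm or tipped (distance of reagent_bottle from where it was at the start of the episode above 0.03 m or angle between reagent_bottle's own z axis and vertical above 0.4 rad).
It fails at once if the tube rack is moved more than 30 mm or tipped (distance of tube_rack from where it was at the start of the episode above 0.03 m or angle between tube_rack's own z axis and vertical above 0.4 rad).
It fails at once if the dish stack is moved more than 30 mm or tipped (distance of dish_stack from where it was at the start of the episode above 0.03 m or angle between dish_stack's own z axis and vertical above 0.4 rad).
It also fails if it takes over 66 s, if anything falls off the work surface, if the arm or the gripper's body presses on something with over 40 N, if the wrist force passes 120 N, or if a joint passes its speed limit or range.

## Working session

There is one attempt and no reset: what is moved stays moved. The work goes in short steps, Python scripts to look and compute and a tool call to move; the robot and the scene stay as the last step left them, time stands still between calls to the robot, and variables do not carry over. Pictures are saved under pics/ and viewed, and the job is handed in when it is done.

Besides the shell and the picture viewer there is one more tool, called after "Call:" as name(argument=value, ...), one argument or row to a line, values as JSON. carry_out: Moves the arm, as the interface text tells. Shifts and turns lie within -1 to 1; 1 stands for 20 mm of shift or 0.1 rad of turn. Its arguments: {"type":"object","properties":{"increments":{"type":"array","items":{"type":"array"}},"squeeze":{"type":"number"}},"required":["increments"]}

```bash
ls; mkdir -p pics
python3 - <<'E'
from station import *
import cv2
o=get_obs();print(o)
for n in("side","top"):
    im,d=get_image(n);cv2.imwrite(f"pics/{n}0.png",im);c=get_calibration(n);print(c)
E
```

```text
pics
{'t': 0.0, 'q': array([ 1.06299697e+00,  5.33545570e-02,  1.61431040e+00, -8.87518136e-06,
        1.47601534e+00, -1.18997061e-01]), 'dq': array([-2.10386062e-04, -3.49405842e-04,  4.89258035e-04, -6.15733434e-05,
       -1.60672353e-04, -4.03151023e-04]), 'effort': array([-1.26541134e-03, -3.93674612e+01, -3.70178461e+01, -1.97927429e-04,
        7.06337829e-03,  1.52291909e-05]), 'tool_pos': array([0.23678934, 0.57811081, 0.40345428]), 'tool_rot': array([-0.91924705,  1.37031695,  0.91766946]), 'contact_force': array([ 0.04105075, -0.05210023,  0.60487134]), 'wrist_torque': array([-0.01845041,  0.01702338,  0.00620766]), 'opening': 0.08541235806866442}
{'fx': 460.26619687143267, 'fy': 460.26619687143267, 'cx': 259.08884652864253, 'cy': 185.16639243892115, 'k1': -0.15684952042919761, 'position': array([ 0.06511341, -0.78463249,  1.0125258 ]), 'orientation': array([-2.24976966,  0.61949825, -0.27089095])}
{'fx': 377.861076328868, 'fy': 377.861076328868, 'cx': 252.4395742671457, 'cy': 196.0465510544438, 'k1': -0.10031625284771266, 'position': array([0.38764062, 0.04772046, 1.39824186]), 'orientation': array([-2.14647006,  2.14431701, -0.13586072])}
```

View pics/side0.png

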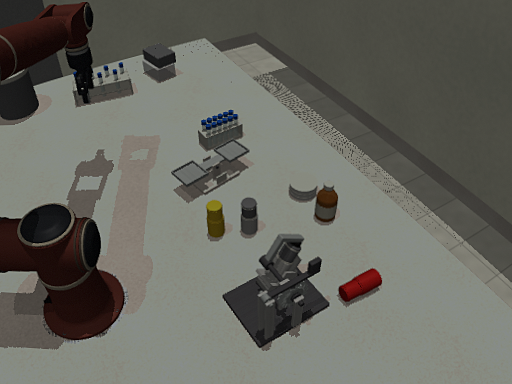

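View pics/top0.png

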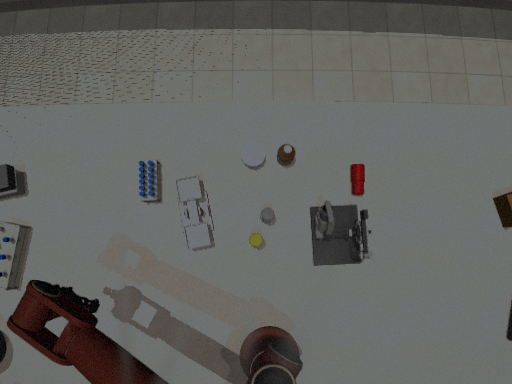

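```bash
cat > h.py <<'E'
from station import *
import numpy as np, cv2
from scipy.spatial.transform import Rotation as R
C={n:get_calibration(n) for n in("side","top")}
def rays(n,uv):
    c=C[n];K=np.array([[c['fx'],0,c['cx']],[0,c['fy'],c['cy']],[0,0,1.]])
    p=cv2.undistortPoints(np.asarray(uv,float).reshape(-1,1,2),K,np.array([c['k1'],0,0,0]))[:,0]
    return np.c_[p,np.ones(len(p))]
def deproj(n,uv,z):
    c=C[n];return (rays(n,uv)*np.asarray(z).reshape(-1,1))@R.from_rotvec(c['orientation']).as_matrix().T+c['position']
def cloud(n,d,mask=None):
    m=d>0
    if mask is not None:m&=mask
    v,u=np.nonzero(m);return deproj(n,np.c_[u,v],d[v,u]),np.c_[u,v]
def proj(n,P):
    c=C[n];q=(np.atleast_2d(P)-c['position'])@R.from_rotvec(c['orientation']).as_matrix()
    s=q[:,:2]/q[:,2:];r2=(s**2).sum(1,keepdims=True);s=s*(1+c['k1']*r2)
    return s*[c['fx'],c['fy']]+[c['cx'],c['cy']]
def atz(n,uv,z):
    c=C[n];r=rays(n,uv)@R.from_rotvec(c['orientation']).as_matrix().T
    return c['position']+r*((z-c['position'][2])/r[:,2:])
def tri(uvs,uvt):
    A=[];b=[]
    for n,uv in(("side",uvs),("top",uvt)):
        r=(rays(n,[uv])@R.from_rotvec(C[n]['orientation']).as_matrix().T)[0];r/=np.linalg.norm(r)
        M=np.eye(3)-np.outer(r,r);A.append(M);b.append(M@C[n]['position'])
    A=np.vstack(A);b=np.hstack(b);x=np.linalg.lstsq(A,b,rcond=None)[0];return x,np.linalg.norm(A@x-b)
E
python3 - <<'E'
from h import *
get_image("side");get_image("top")
np.set_printoptions(precision=3,suppress=True)
for q in["clamp","pawl_tab","pawl_pivot","clamped_bucket_center","spare_bucket_center","balance","pan_near","pan_far","reagent_bottle","tube_rack","dish_stack"]:
    r={n:tip_of(n,q) for n in("side","top")}
    for n in r: print(q,n,[(np.round(x['centre'],1).tolist(),round(x['p'],2)) for x in r[n][:3]])
    try: print('   ',tri(r['side'][0]['centre'],r['top'][0]['centre']))
    except Exception as e: print(e)
for n in("side","top"):
    im,d=get_image(n);np.save(f"d_{n}.npy",d);cv2.imwrite(f"im_{n}.png",im)
print(get_obs()['t'])
E
python3 - <<'E'
import cv2
a=cv2.imread('im_side.png')[215:350,200:400];cv2.imwrite('pics/c1.png',cv2.resize(a,None,fx=4,fy=4,interpolation=cv2.INTER_CUBIC))
a=cv2.imread('im_top.png')[140:275,230:400];cv2.imwrite('pics/c2.png',cv2.resize(a,None,fx=4,fy=4,interpolation=cv2.INTER_CUBIC))
E
```

```text
clamp side [([296.5, 289.8], 0.66)]
clamp top [([332.8, 216.2], 0.88)]
    (array([ 0.506, -0.238, -0.008]), np.float64(0.0003469225299240886))
pawl_tab side [([316.7, 263.6], 0.83)]
pawl_tab top [([368.9, 214.7], 0.57), ([195.4, 235.1], 0.45)]
    (array([ 0.494, -0.313,  0.197]), np.float64(0.0011247403630284627))
pawl_pivot side [([269.0, 297.0], 0.61), ([230.8, 152.5], 0.19)]
pawl_pivot top [([366.9, 255.3], 0.6)]
    (array([ 0.367, -0.314,  0.164]), np.float64(0.0053038688651380495))
clamped_bucket_center side [([358.8, 285.9], 0.73), ([285.3, 259.9], 0.68)]
clamped_bucket_center top [([357.3, 177.9], 0.72), ([324.8, 219.7], 0.59)]
    (array([ 0.644, -0.327,  0.017]), np.float64(0.004165481129061692))
spare_bucket_center side [([251.4, 216.2], 0.97), ([213.4, 216.0], 0.88), ([282.3, 258.6], 0.19)]
spare_bucket_center top [([257.4, 237.3], 0.68), ([267.9, 216.6], 0.6), ([195.6, 213.0], 0.27)]
    (array([0.467, 0.023, 0.056]), np.float64(0.06590545271000042))
balance side [([210.9, 176.4], 0.68)]
balance top [([193.0, 212.1], 0.71)]
    (array([ 0.519,  0.288, -0.016]), np.floa
[... 178 characters left out ...]
_far side [([232.7, 150.0], 0.82)]
pan_far top [([188.2, 190.6], 0.72)]
    (array([0.597, 0.291, 0.062]), np.float64(0.00866022945443263))
reagent_bottle side [([213.7, 179.1], 0.69), ([325.0, 211.9], 0.66)]
reagent_bottle top [([282.5, 156.9], 0.84)]
    (array([ 0.533, -0.008,  0.267]), np.float64(0.184540990762516))
tube_rack side [([220.4, 138.1], 0.57)]
tube_rack top [([153.9, 182.4], 0.72), ([366.6, 254.2], 0.54), ([333.7, 215.0], 0.38)]
    (array([0.63 , 0.435, 0.007]), np.float64(0.0016966178165154213))
dish_stack side [([303.3, 190.4], 0.63)]
dish_stack top [([251.6, 155.4], 0.58), ([188.0, 191.7], 0.29)]
    (array([ 0.738,  0.066, -0.007]), np.float64(0.0002801846288295701))
1.4
```

View pics/c1.png

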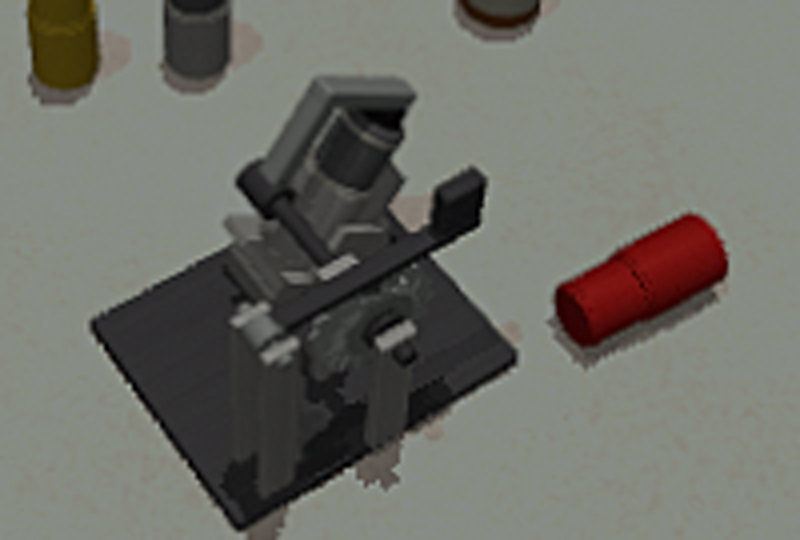

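View pics/c2.png

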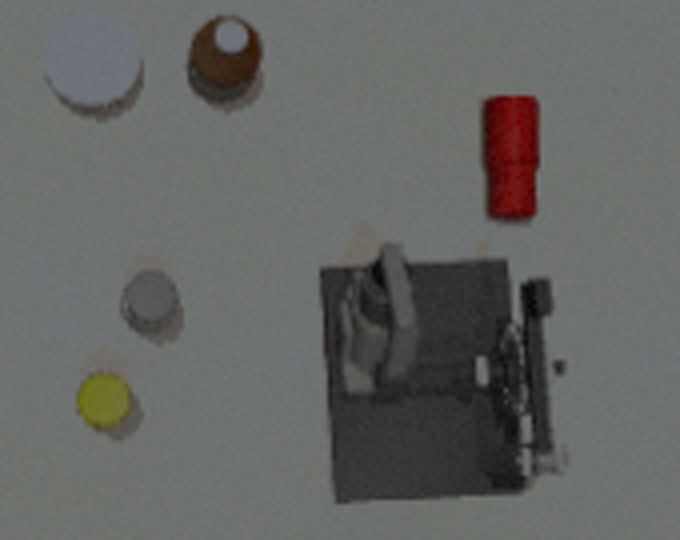

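Run:
```python
from h import *
np.set_printoptions(precision=4,suppress=True)
for n in("side","top"):
    d=np.load(f"d_{n}.npy");P,uv=cloud(n,d)
    b=P[(abs(P[:,0]-0.6)<.4)&(abs(P[:,1])<.5)&(P[:,2]<.02)]
    print(n,"bench z",np.median(b[:,2]))
    # clamp plate
    pl=P[(abs(P[:,0]-.43)<.2)&(abs(P[:,1]+.24)<.15)]
    h=np.histogram(pl[:,2],bins=np.arange(-.01,.24,.005));print(list(zip(h[1].round(3),h[0])))
    # spare
    s=P[(P[:,0]>.42)&(P[:,0]<.6)&(abs(P[:,1])<.1)&(P[:,2]>.1)]
    print("tops",s.mean(0),len(s))
    import pprint
    im=cv2.imread(f"im_{n}.png")
    m=(P[:,0]>.4)&(P[:,0]<.65)&(P[:,1]>-.06)&(P[:,1]<.1)&(P[:,2]>.03)
    col=im[uv[m][:,1],uv[m][:,0]].astype(int)
    g=(abs(col[:,2]-col[:,0])<25)
    for nm,k in(("grey",g),("yellow",~g)):
        Q=P[m][k]; t=Q[Q[:,2]>.1]; print(nm,len(Q),Q[:,2].max() if len(Q) else 0,np.median(t,axis=0),t.min(0),t.max(0), 'all',Q.min(0),Q.max(0))
    # pans
    m=(P[:,0]>.38)&(P[:,0]<.68)&(P[:,1]>.2)&(P[:,1]<.36)&(P[:,2]>.045)&(P[:,2]<.09)
    Q=P[m];print("bal",Q.min(0),Q.max(0),Q.mean(0))
    hull=cv2.minAreaRect((Q[:,:2]*1000).astype(np.float32));print(hull)
```

```text
side bench z 0.00048019151633993395
[(np.float64(-0.01), np.int64(29)), (np.float64(-0.005), np.int64(3911)), (np.float64(0.0), np.int64(5208)), (np.float64(0.005), np.int64(503)), (np.float64(0.01), np.int64(1991)), (np.float64(0.015), np.int64(275)), (np.float64(0.02), np.int64(64)), (np.float64(0.025), np.int64(86)), (np.float64(0.03), np.int64(98)), (np.float64(0.035), np.int64(131)), (np.float64(0.04), np.int64(153)), (np.float64(0.045), np.int64(185)), (np.float64(0.05), np.int64(133)), (np.float64(0.055), np.int64(132)), (np.float64(0.06), np.int64(80)), (np.float64(0.065), np.int64(84)), (np.float64(0.07), np.int64(65)), (np.float64(0.075), np.int64(72)), (np.float64(0.08), np.int64(71)), (np.float64(0.085), np.int64(90)), (np.float64(0.09), np.int64(83)), (np.float64(0.095), np.int64(87)), (np.float64(0.1), np.int64(89)), (np.float64(0.105), np.int64(103)), (np.float64(0.11), np.int64(120)), (np.float64(0.115), np.int64(221)), (np.float64(0.12), np.int64(237)), (np.float64(0.125), np.int64(151)), (np.float64(0.13), np.int64(116)), (np.float64(0.135), np.int64(126)), (np.floa
[... 2689 characters left out ...]
4(0.205), np.int64(0)), (np.float64(0.21), np.int64(0)), (np.float64(0.215), np.int64(0)), (np.float64(0.22), np.int64(0)), (np.float64(0.225), np.int64(0)), (np.float64(0.23), np.int64(0))]
tops [0.4819 0.0216 0.11  ] 183
grey 166 0.11564243188779377 [0.5035 0.0117 0.1102] [ 0.4827 -0.0089  0.1031] [0.5246 0.0323 0.1156] all [ 0.4301 -0.0145  0.035 ] [0.5246 0.035  0.1156]
yellow 128 0.11687731419522818 [0.4183 0.0493 0.1104] [0.4014 0.0289 0.1037] [0.4355 0.0698 0.1169] all [0.4014 0.0282 0.0582] [0.4355 0.0741 0.1169]
bal [0.387  0.2101 0.0467] [0.647  0.3405 0.0779] [0.5146 0.2752 0.064 ]
((516.8958740234375, 271.74578857421875), (252.1527099609375, 93.56465148925781), 11.66004467010498)
```

Run:
```python
from h import *
np.set_printoptions(precision=4,suppress=True)
o=get_obs();M=R.from_rotvec(o['tool_rot']).as_matrix();print(M)
for n in("side","top"):
    d=np.load(f"d_{n}.npy");P,uv=cloud(n,d);im=cv2.imread(f"im_{n}.png")
    near=(P[:,0]>.3)&(P[:,0]<.6)&(P[:,1]<-.1)&(P[:,1]>-.38)
    dark=im[uv[:,1],uv[:,0]].max(1)<75
    pl=P[near&(P[:,2]>.006)&(P[:,2]<.02)&dark];print(n,"plate",cv2.minAreaRect((pl[:,:2]*1000).astype(np.float32)),np.median(pl[:,2]),len(pl))
    t=P[near&(P[:,2]>.18)];print("tab",t.mean(0),t.min(0),t.max(0))
    bar=P[near&(P[:,2]>.15)&(P[:,2]<.18)&(P[:,1]<-.27)];print("bar",cv2.minAreaRect((bar[:,:2]*1000).astype(np.float32)),bar.min(0),bar.max(0))
    for nm,cx,cy in(("spare",.503,.01),("yel",.418,.048)):
        k=(np.hypot(P[:,0]-cx,P[:,1]-cy)<.04)&(P[:,2]>.104)
        (c,r)=cv2.minEnclosingCircle((P[k][:,:2]*1000).astype(np.float32));print(nm,c,r,np.median(P[k],axis=0))
    k=(P[:,2]>.055)&(P[:,2]<.085)&(P[:,1]>.2)&(P[:,1]<.36)&(P[:,0]>.38)&(P[:,0]<.66)
    Q=P[k];rc=cv2.minAreaRect((Q[:,:2]*1000).astype(np.float32));print("bal",rc)
    # split end plates
    a=np.deg2rad(rc[2]);ax=np.array([np.cos(a),np.sin(a)]);s=(Q[:,:2]-np.array(rc[0])/1000)@ax
    for lo,hi in((-.14,-.05),(.05,.14)):
        w=Q[(s>lo)&(s<hi)];print("  pan",np.median(w,axis=0),cv2.minAreaRect((w[:,:2]*1000).astype(np.float32)))
rs={}
for n in("side","top"):
    im=cv2.imread(f"im_{n}.png");
    x0,y0,x1,y1=((160,120,260,240) if n=="side" else (130,150,290,260))
    cv2.imwrite(f"pics/b_{n}.png",cv2.resize(im[y0:y1,x0:x1],None,fx=5,fy=5,interpolation=cv2.INTER_CUBIC))
```

```text
[[ 0.     -0.9254  0.379 ]
 [ 0.      0.379   0.9254]
 [-1.     -0.      0.    ]]
side plate ((461.52471923828125, -251.1774139404297), (183.67153930664062, 280.8790588378906), 87.20689392089844) 0.012263122570850937 2626
tab [ 0.4884 -0.2791  0.1909] [ 0.4675 -0.3138  0.1801] [ 0.5086 -0.1877  0.2015]
bar ((431.14483642578125, -305.95263671875), (156.20086669921875, 42.85334396362305), 3.6785316467285156) [ 0.3531 -0.332   0.1504] [ 0.5096 -0.2889  0.1795]
spare (502.7782897949219, 5.447216033935547) 22.35713005065918 [0.502  0.0043 0.1093]
yel (415.5181884765625, 45.31791305541992) 23.32758140563965 [0.4152 0.0441 0.1092]
bal ((515.1326904296875, 270.7930908203125), (260.8590393066406, 90.95854949951172), 11.615690231323242)
  pan [0.4255 0.2545 0.0626] ((426.6400146484375, 252.8335723876953), (80.07347869873047, 90.7674331665039), 11.371025085449219)
  pan [0.6043 0.2908 0.0629] ((603.6080932617188, 289.0118103027344), (80.12211608886719, 90.94364166259766), 11.979837417602539)
top plate ((436.20513916015625, -241.964599609375), (214.67823791503906, 174.8293914794922), 2.728775978088379) 0.01231334768948511 1870
tab [ 0.4916 -0.2596  0.1905] [ 0.471  -0.3085  0.1801] [ 0.5117 -0.1852  0.2032]
bar ((432.6645202636719, -310.65576171875), (41.75754928588867, 158.02662658691406), 86.98004913330078) [ 0.3545 -0.3283  0.1503] [ 0.5125 -0.2863  0.179 ]
spare (503.1431884765625, 10.413622856140137) 22.2067928314209 [0.5034 0.0117 0.1102]
yel (417.1420593261719, 49.821529388427734) 21.37637710571289 [0.4182 0.0493 0.1106]
bal ((516.094970703125, 275.63433837890625), (252.1050262451172, 86.193115234375), 11.84709644317627)
  pan [0.4295 0.2577 0.0633] ((429.898681640625, 257.5526123046875), (75.9511489868164, 86.19438171386719), 11.836817741394043)
  pan [0.6019 0.294  0.0634] ((602.3648071289062, 293.45623779296875), (75.87290954589844, 85.26631164550781), 12.056159019470215)
```

View pics/b_side.png

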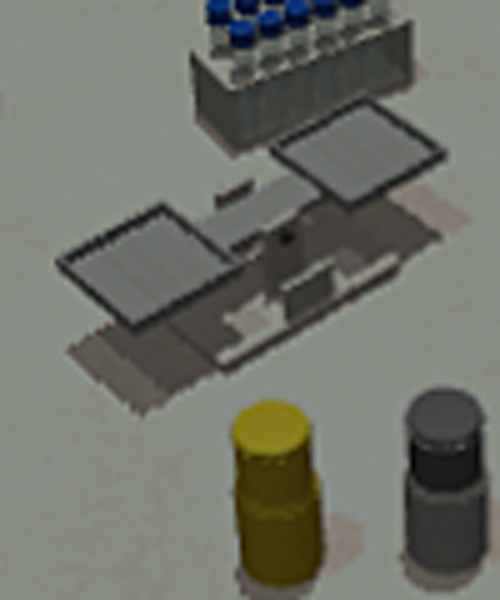

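View pics/b_top.png

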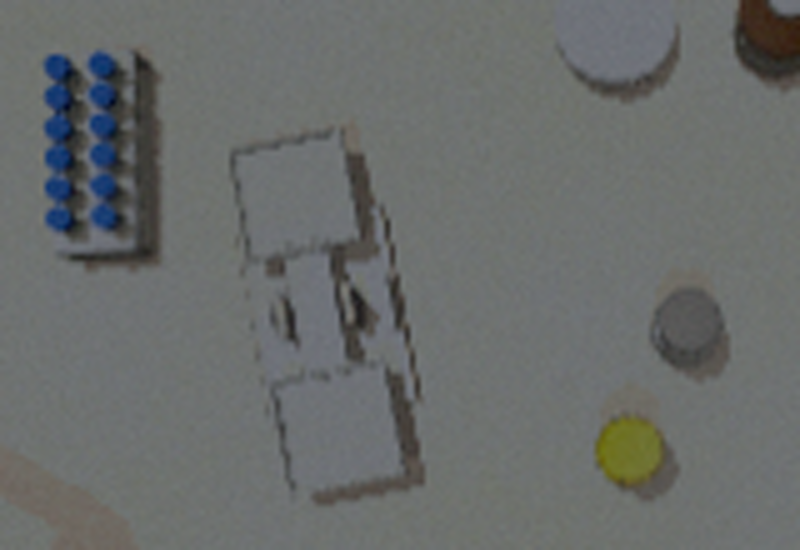

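Call:
carry_out(
  increments=[
    [[0,0,0.5],[1,-1,0],1],
    [[0,0,0.5],[1,-1,0],1],
    [[0,0,0.5],[1,-1,0],1],
    [[0,0,0.5],[1,-1,0],1],
    [[0,0,0.5],[1,-1,0],1],
    [[0,0,0.5],[1,-1,0],1],
    [[0,0,0.5],[1,-1,0],1],
    [[0,0,0.5],[1,-1,0],1],
  ],
)

```text
t: 2.2
tool_pos: [0.3993, 0.4142, 0.4052]
tool_rot: [-1.234, 1.191, 1.235]
contact_force: [-0.2, -0.8, 0.0]
opening: 0.0858
```

Call:
carry_out(
  increments=[
    [[0,0,0.2],[0.5,-1,0],1],
    [[0,0,0.2],[0.5,-1,0],1],
    [[0,0,0],[0.5,-1,0],1],
    [[0,0,0],[0.5,-1,0],1],
    [[0,0,0],[0.5,-1,0],1],
    [[0,0,0],[0.5,-1,0],1],
    [[0,0,0],[0.5,-1,0],1],
    [[0,0,0],[0.5,-1,0],1],
  ],
)

```text
t: 3.0
tool_pos: [0.4833, 0.2467, 0.406]
tool_rot: [-1.264, 1.169, 1.264]
contact_force: [0.5, -0.3, -0.1]
opening: 0.0852
```

```bash
cat > st.py <<'E'
from h import *
np.set_printoptions(precision=4,suppress=True)
def st():
    o=get_obs();M=R.from_rotvec(o['tool_rot']).as_matrix()
    print('t',round(o['t'],2),'pos',o['tool_pos'],'grasp',o['tool_pos']+.155*M[:,0],'\nx',M[:,0],'z',M[:,2],'yawz',np.degrees(np.arctan2(M[1,2],M[0,2])),'q',o['q'],'F',o['contact_force'],'op',o['opening'])
if __name__=="__main__":st()
E
python3 st.py
```

```text
t 3.0 pos [0.4833 0.2467 0.406 ] grasp [0.4836 0.2471 0.251 ] 
x [ 0.0023  0.0023 -1.    ] z [-0.0757  0.9971  0.0022] yawz 94.3433958099892 q [ 0.3345 -0.1466  1.8034  0.0015  1.4819 -1.3122] F [ 0.491  -0.2589 -0.116 ] op 0.08516544955791149
```

Call:
carry_out(
  increments=[
    [[0,0,-0.3],[0,-1,0],1],
    [[0,0,0],[0,-1,0],1],
    [[0,0,0],[0,-1,0],1],
    [[0,0,0],[0,-1,0],1],
    [[0,0,0],[0,-1,0],1],
    [[0,0,0],[0,-1,0],1],
    [[0,0,0],[0,-1,0],1],
    [[0,0,0],[0,-1,0],1],
  ],
)

```text
t: 3.8
tool_pos: [0.4837, 0.0797, 0.4069]
tool_rot: [-1.242, 1.183, 1.239]
contact_force: [0.6, 1.0, 0.3]
opening: 0.0851
```

Call:
carry_out(
  increments=[
    [[0,0,0],[0,-1,0],1],
    [[0,0,0],[0,-1,0],1],
    [[0,0,0],[0,-1,0],1],
    [[0,0,0],[0,-1,0],1],
    [[0,0,0],[0,-1,0],1],
    [[0,0,0],[0,-1,0],1],
    [[0,0,0],[0,-1,0],1],
    [[0,0,0],[0,-1,0],1],
  ],
)

```text
t: 4.6
tool_pos: [0.4825, -0.087, 0.4082]
tool_rot: [-1.244, 1.181, 1.236]
contact_force: [0.0, -0.5, 0.4]
opening: 0.0855
```

Call:
carry_out(
  increments=[
    [[0,0,0],[0,-1,0],1],
    [[0,0,0],[0,-1,0],1],
    [[0,0,0],[0,-1,0],1],
    [[0,0,0],[0,-1,0],1],
    [[0,0,0],[0,-1,0],1],
    [[0,0,0],[0,-1,0],1],
    [[0,0,0],[0,-1,0],1],
    [[0,0,0],[0,-1,0],1],
  ],
)

```text
t: 5.4
tool_pos: [0.4815, -0.2539, 0.4094]
tool_rot: [-1.246, 1.18, 1.233]
contact_force: [0.2, 0.1, 0.1]
opening: 0.0856
```

Call:
carry_out(
  increments=[
    [[0,0,0],[0.3,-1,0],1],
    [[0,0,0],[0,-0.8,0],1],
    [[0,0,0],[0,-0.5,0],1],
    [[0,0,0],[0,0,0],1],
  ],
)

```text
t: 5.8
tool_pos: [0.4871, -0.3039, 0.4094]
tool_rot: [-1.244, 1.182, 1.232]
contact_force: [-0.3, -0.1, -0.5]
opening: 0.0852
```

Run:
```python
from st import *
st()
d0={n:np.load(f"d_{n}.npy") for n in("side","top")}
for n in("side","top"):
    im,d=get_image(n);cv2.imwrite(f"im1_{n}.png",im);np.save(f"d1_{n}.npy",d)
    x0,y0,x1,y1=((220,150,400,330) if n=="side" else (290,150,420,280))
    cv2.imwrite(f"pics/t1_{n}.png",cv2.resize(im[y0:y1,x0:x1],(720,int(720*(y1-y0)/(x1-x0)*.8)),interpolation=cv2.INTER_CUBIC))
    P,uv=cloud(n,d0[n]); k=(P[:,0]>.46)&(P[:,0]<.53)&(P[:,1]<-.27)&(P[:,1]>-.36)
    for lo in(.165,.18,.19): 
        t=P[k&(P[:,2]>lo)];print(n,lo,len(t),t.min(0),t.max(0),t.mean(0))
    P,uv=cloud(n,d); k=(P[:,0]>.4)&(P[:,0]<.58)&(P[:,1]<-.2)&(P[:,1]>-.4)&(P[:,2]>.21)&(P[:,2]<.27)
    t=P[k];print("fing",t.min(0),t.max(0),t.mean(0),len(t))
```

```text
t 5.8 pos [ 0.4871 -0.3039  0.4094] grasp [ 0.4887 -0.3038  0.2544] 
x [ 0.0103  0.0007 -0.9999] z [-0.0408  0.9992  0.0003] yawz 92.33621772202974 q [-0.6888 -0.0728  1.7297  0.0071  1.4772 -2.301 ] F [-0.2536 -0.0604 -0.5007] op 0.08523955399648829
side 0.165 190 [ 0.462  -0.3143  0.1651] [ 0.5096 -0.2969  0.2015] [ 0.4898 -0.3073  0.1857]
side 0.18 123 [ 0.479  -0.3138  0.1804] [ 0.5086 -0.2973  0.2015] [ 0.4921 -0.3069  0.1935]
side 0.19 91 [ 0.479  -0.3138  0.1904] [ 0.5078 -0.2973  0.2015] [ 0.4932 -0.3062  0.1968]
fing [ 0.4729 -0.3616  0.2495] [ 0.4983 -0.2485  0.2696] [ 0.4846 -0.3018  0.2609] 103
top 0.165 76 [ 0.4617 -0.3085  0.1651] [ 0.5117 -0.2934  0.2032] [ 0.4936 -0.2997  0.1878]
top 0.18 56 [ 0.4827 -0.3085  0.1806] [ 0.5117 -0.2934  0.2032] [ 0.4976 -0.2999  0.1944]
top 0.19 45 [ 0.4827 -0.3085  0.1916] [ 0.5117 -0.2934  0.2032] [ 0.4983 -0.3008  0.1969]Traceback (most recent call last):
  File "<stdin>", line 12, in <module>
    return umr_minimum(a, axis, None, out, keepdims, initial, where)
ValueError: zero-size array to reduction operation minimum which has no identity
```

View pics/t1_side.png

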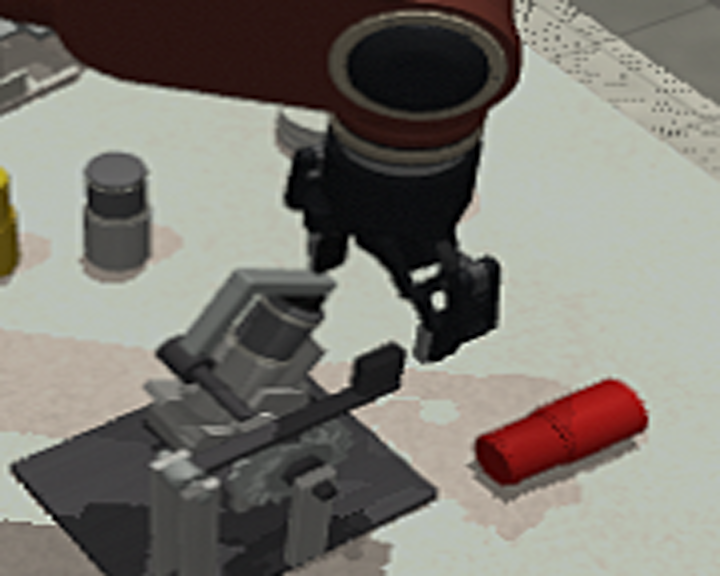

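View pics/t1_top.png

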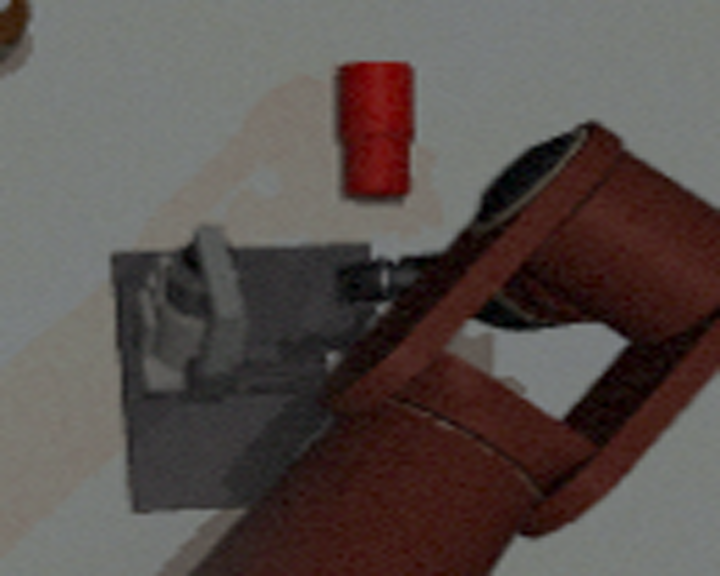

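Call:
carry_out(
  increments=[
    [[0,0,0],[0.35,0,-0.8],1],
    [[0,0.1,0],[0,0,-0.8],1],
    [[0,0,0],[0,0,-0.8],1],
    [[0,0,0],[0,0,-0.7],1],
    [[0,0,0],[0,0,0],1],
  ],
)

```text
t: 6.4
tool_pos: [0.4943, -0.2996, 0.34]
tool_rot: [-1.238, 1.187, 1.246]
contact_force: [0.4, -0.5, -0.2]
opening: 0.0855
```

Run:
```python
from st import *
st()
im,d=get_image("side");cv2.imwrite("pics/t2.png",cv2.resize(im[180:300,250:370],(720,720),interpolation=cv2.INTER_CUBIC))
```

```text
t 6.4 pos [ 0.4943 -0.2996  0.34  ] grasp [ 0.4938 -0.299   0.185 ] 
x [-0.0031  0.0038 -1.    ] z [-0.0452  0.999   0.004 ] yawz 92.5879517215105 q [-0.6739 -0.0089  1.7854  0.0011  1.3698 -2.29  ] F [ 0.3857 -0.4796 -0.2136] op 0.08550826600753295
```

View pics/t2.png

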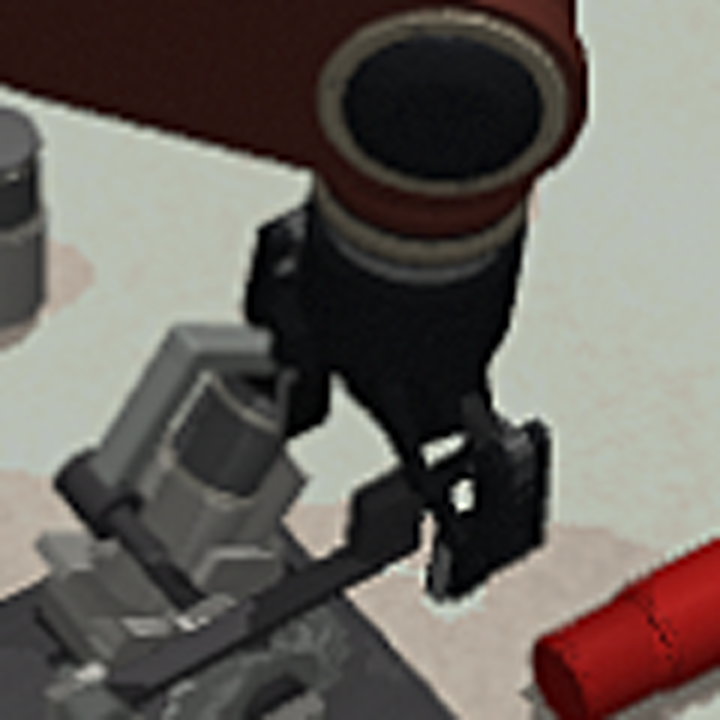

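Call:
carry_out(
  increments=[
    [[0,0,0],[0.05,-0.2,0.3],0.6],
    [[0,0,0],[0,0,0],0.3],
    [[0,0,0],[0,0,0],0],
    [[0,0,0],[0,0,0],0],
    [[0,0,0],[0,0,0],0],
    [[0,0,0],[0,0,0],0],
  ],
  squeeze=30,
)

```text
t: 7.05
tool_pos: [0.4962, -0.3045, 0.351]
tool_rot: [-1.242, 1.185, 1.241]
contact_force: [-1.2, 0.9, -1.3]
opening: 0.0131
```

```bash
python3 st.py
```

```text
t 7.05 pos [ 0.4962 -0.3045  0.351 ] grasp [ 0.4965 -0.3043  0.196 ] 
x [ 0.002   0.0014 -1.    ] z [-0.0449  0.999   0.0013] yawz 92.57205780053113 q [-0.6786 -0.01    1.7675  0.0024  1.3834 -2.2948] F [-1.2319  0.8993 -1.3193] op 0.013101446844377782
```

Call:
carry_out(
  increments=[
    [[0,-0.5,0],[-0.5,-0.02,0.32],0],
    [[0,-0.5,0],[-0.51,-0.02,0.3],0],
    [[0,-0.5,0],[-0.52,-0.02,0.27],0],
    [[0,-0.5,0],[-0.53,-0.02,0.25],0],
    [[0,-0.5,0],[-0.54,-0.02,0.22],0],
    [[0,0,0],[0,0,0],0],
    [[0,0,0],[0,0,0],0],
  ],
)

```text
t: 7.75
tool_pos: [0.4426, -0.3054, 0.377]
tool_rot: [-1.354, 0.996, 1.047]
contact_force: [2.0, -0.5, -0.6]
opening: 0.0128
```

Run:
```python
from st import *
st()
im,d=get_image("side");cv2.imwrite("pics/t3.png",cv2.resize(im[180:330,230:380],(700,700),interpolation=cv2.INTER_CUBIC))
```

```text
t 7.75 pos [ 0.4426 -0.3054  0.377 ] grasp [ 0.4822 -0.3047  0.2272] 
x [ 0.2554  0.0041 -0.9668] z [-0.0444  0.999  -0.0075] yawz 92.54350303900355 q [-0.7788 -0.1909  1.8969  0.1928  1.2582 -2.4381] F [ 2.0126 -0.5248 -0.6445] op 0.012758297717821542
```

View pics/t3.png

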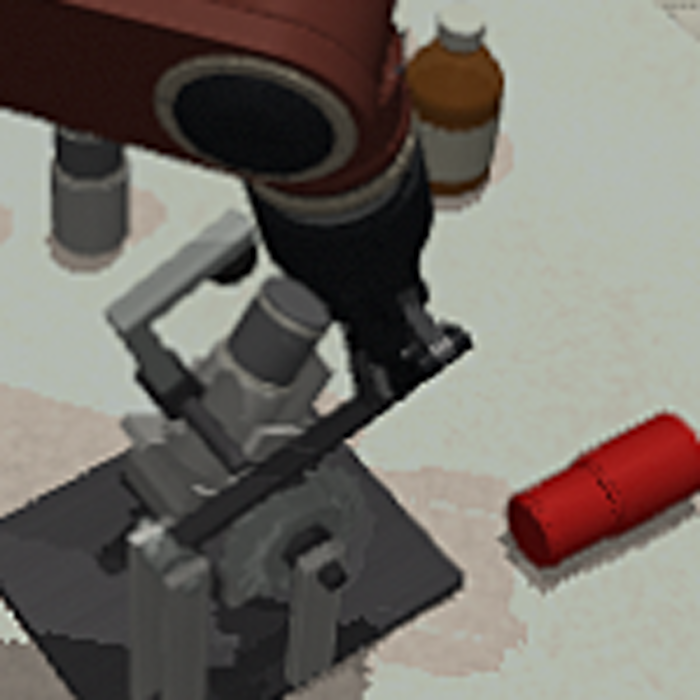

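Call:
carry_out(
  increments=[
    [[0,0,0],[0,0,0],0],
    [[0,0,0],[0,0,0],0],
    [[0,0,0],[0,0,0],0],
    [[0,0,0],[0,0,0],0],
    [[0,0,0],[0,0,0],0],
    [[0,0,0],[0,0,0],0],
    [[0,0,0],[0,0,0],0],
    [[0,0,0],[0,0,0],0],
  ],
)

```text
t: 8.6
tool_pos: [0.444, -0.3054, 0.3761]
tool_rot: [-1.353, 0.998, 1.053]
contact_force: [0.8, -0.5, 0.8]
opening: 0.0134
```

Call:
carry_out(
  increments=[
    [[0,0,0],[0,0,0],0],
    [[0,0,0],[0,0,0],0],
    [[0,0,0],[0,0,0],0],
    [[0,0,0],[0,0,0],0],
    [[0,0,0],[0,0,0],0],
    [[0,0,0],[0,0,0],0],
  ],
)

```text
t: 9.2
tool_pos: [0.4439, -0.3054, 0.3761]
tool_rot: [-1.353, 0.998, 1.052]
contact_force: [1.0, -0.6, -0.4]
opening: 0.0131
```

Run:
```python
from st import *
st()
im,d=get_image("side");cv2.imwrite("pics/t4.png",cv2.resize(im[180:330,230:380],(700,700),interpolation=cv2.INTER_CUBIC))
```

```text
t 9.2 pos [ 0.4439 -0.3054  0.3761] grasp [ 0.4828 -0.3047  0.2261] 
x [ 0.2508  0.005  -0.968 ] z [-0.0461  0.9989 -0.0068] yawz 92.64464934481083 q [-0.7766 -0.1863  1.8942  0.1895  1.2597 -2.4368] F [ 1.0252 -0.5667 -0.4023] op 0.013061530437367196
```

View pics/t4.png

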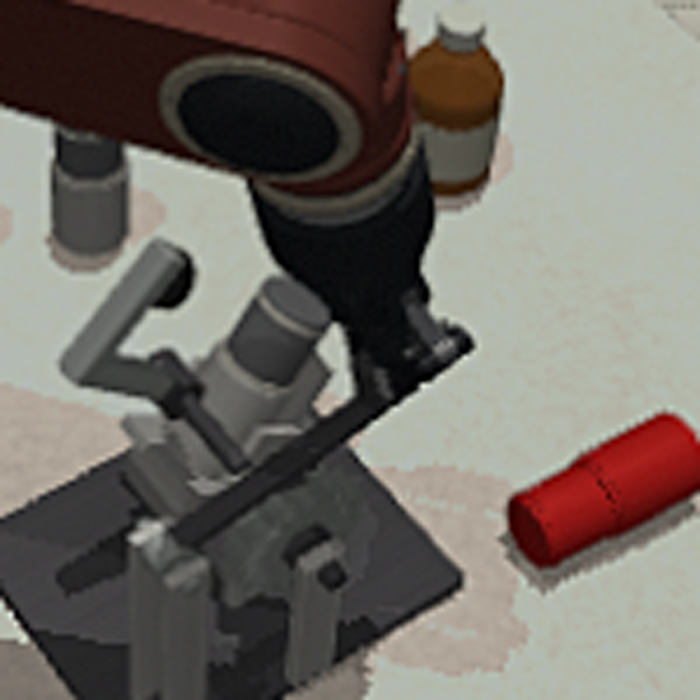

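Call:
carry_out(
  increments=[
    [[0,0,0],[0,0,0],0],
    [[0,0,0],[0,0,0],0],
    [[0,0,0],[0,0,0],0],
    [[0,0,0],[0,0,0],0],
    [[0,0,0],[0,0,0],0],
    [[0,0,0],[0,0,0],0],
  ],
)

```text
t: 9.85
tool_pos: [0.4439, -0.3054, 0.3761]
tool_rot: [-1.353, 0.998, 1.052]
contact_force: [0.1, 0.3, 0.4]
opening: 0.0133
```

Run:
```python
from st import *
im,d=get_image("side");cv2.imwrite("pics/t5.png",cv2.resize(im[180:330,230:380],(700,700),interpolation=cv2.INTER_CUBIC))
```

```text
(no output)
```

View pics/t5.png

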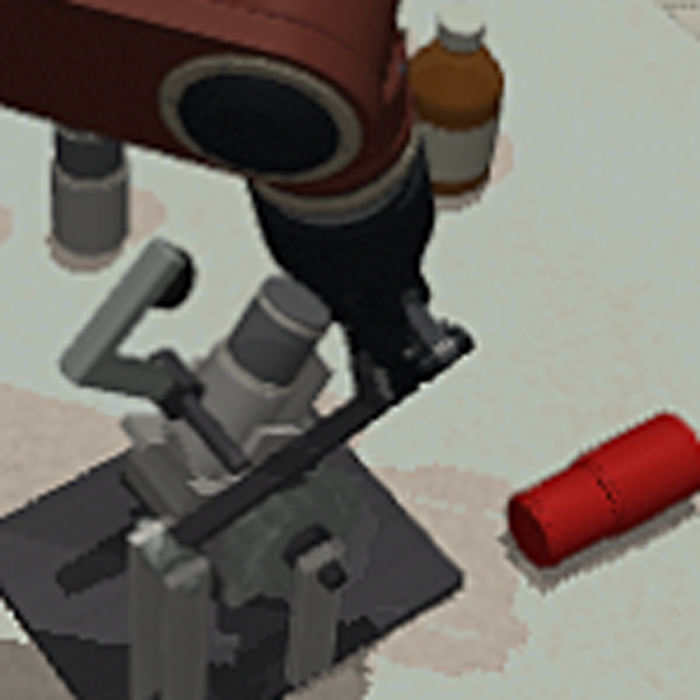

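Call:
carry_out(
  increments=[
    [[0,0.5,0],[0.54,0.02,-0.22],0],
    [[0,0.5,0],[0.53,0.02,-0.25],0],
    [[0,0.5,0],[0.52,0.02,-0.27],0],
    [[0,0.5,0],[0.51,0.02,-0.3],0],
    [[0,0.4,0],[0.4,0.02,-0.28],0],
    [[0,0,0],[0,0,0],0.3],
    [[0,0,0],[0,0,0],0.6],
    [[0,0,0],[0,0,0],0.6],
  ],
)

```text
t: 10.7
tool_pos: [0.4961, -0.3044, 0.353]
tool_rot: [-1.25, 1.182, 1.236]
contact_force: [0.2, -0.4, 0.2]
opening: 0.0504
```

Run:
```python
from st import *
st()
im,d=get_image("side");cv2.imwrite("pics/t6.png",cv2.resize(im[180:330,230:380],(700,700),interpolation=cv2.INTER_CUBIC))
```

```text
t 10.7 pos [ 0.4961 -0.3044  0.353 ] grasp [ 0.4975 -0.3048  0.198 ] 
x [ 0.0086 -0.0024 -1.    ] z [-0.0472  0.9989 -0.0028] yawz 92.70276290603029 q [-0.6788 -0.0136  1.7677  0.0036  1.3792 -2.2975] F [ 0.1578 -0.3712  0.1999] op 0.05037222892335642
```

View pics/t6.png

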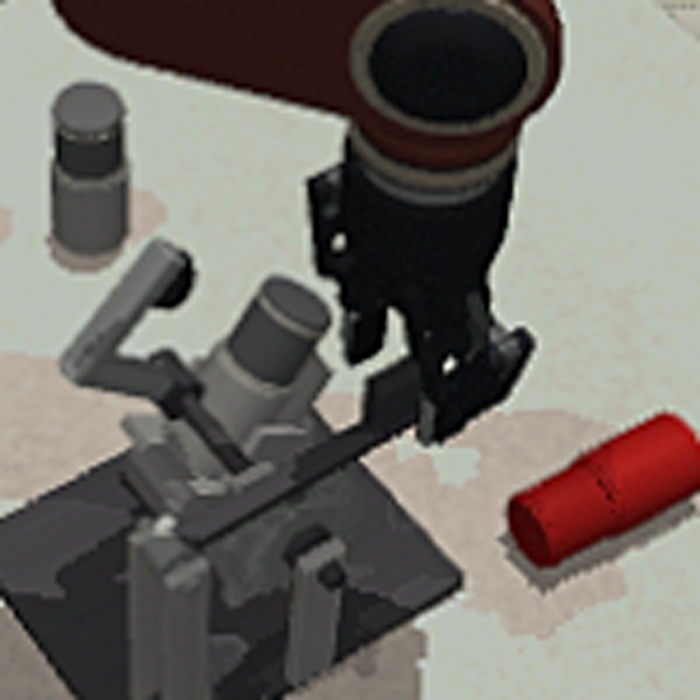

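Call:
carry_out(
  increments=[
    [[0,0,0],[0,0,1],0.6],
    [[0,0,0],[0,0,1],1],
    [[0,0,0],[0,0,1],1],
    [[0,0,0],[0.5,0.5,1],1],
  ],
)

```text
t: 11.15
tool_pos: [0.5033, -0.2944, 0.4297]
tool_rot: [-1.24, 1.185, 1.242]
contact_force: [0.5, -0.5, 0.5]
opening: 0.0853
```

Run:
```python
from st import *
from scipy.optimize import least_squares
st()
c,s=np.cos(np.deg2rad(35)),np.sin(np.deg2rad(35));ps=np.deg2rad(2.73)
a=np.array([s*np.cos(ps),s*np.sin(ps),c]);ey=np.array([-np.sin(ps),np.cos(ps),0]);e2=np.cross(a,ey)
for n in("side","top"):
    im,d=get_image(n);P,uv=cloud(n,d);cv2.imwrite(f"pics/t7{n}.png",cv2.resize(im[150:330,230:410],(700,700),interpolation=cv2.INTER_CUBIC))
    g0=np.array([.506,-.1936,0])
    k=(abs(P[:,1]+.19)<.05)&(P[:,2]>.10)&(P[:,2]<.19)&(P[:,0]>.47)&(P[:,0]<.66)
    Q=P[k];print(n,len(Q),Q.min(0),Q.max(0))
    h=Q@a; H=np.histogram(h,bins=np.arange(h.min(),h.max()+.004,.004));print(list(zip(H[1].round(3),H[0])))
    top=np.percentile(h,98);print('top h',top)
    cap=Q[(h>top-.036)&(h<top-.004)]
    f=lambda p:np.hypot(cap@ey-p[0],cap@e2-p[1])-.022
    r=least_squares(f,[np.median(cap@ey),np.median(cap@e2)],loss='soft_l1',f_scale=.002);print('axis ey,e2',r.x,'rms',np.sqrt(np.mean(f(r.x)**2)),len(cap))
    hs=np.median(h[h>top-.004])
    tp=Q[h>top-.005];print('topface centre',tp.mean(0),len(tp),'as ey,e2',tp.mean(0)@ey,tp.mean(0)@e2)
    print('cap top',r.x[0]*ey+r.x[1]*e2+hs*a,'center',r.x[0]*ey+r.x[1]*e2+(hs-.055)*a,'grip',r.x[0]*ey+r.x[1]*e2+(hs-.02)*a)
```

```text
t 11.15 pos [ 0.5033 -0.2944  0.4297] grasp [ 0.5036 -0.294   0.2747] 
x [ 0.0016  0.003  -1.    ] z [-0.0441  0.999   0.003 ] yawz 92.52509811006462 q [-0.6575 -0.0601  1.6838  0.0034  1.5185 -2.2726] F [ 0.506  -0.4509  0.4915] op 0.08531955739296984
side 364 [ 0.4708 -0.2163  0.1001] [ 0.5341 -0.1743  0.143 ]
[(np.float64(0.346), np.int64(14)), (np.float64(0.35), np.int64(19)), (np.float64(0.354), np.int64(19)), (np.float64(0.358), np.int64(26)), (np.float64(0.362), np.int64(19)), (np.float64(0.366), np.int64(24)), (np.float64(0.37), np.int64(24)), (np.float64(0.374), np.int64(27)), (np.float64(0.378), np.int64(26)), (np.float64(0.382), np.int64(24)), (np.float64(0.386), np.int64(23)), (np.float64(0.39), np.int64(27)), (np.float64(0.394), np.int64(79)), (np.float64(0.398), np.int64(13))]
top h 0.3988102225991318
axis ey,e2 [-0.2396 -0.3124] rms 0.007459954270403641 194
topface centre [ 0.5154 -0.1963  0.1305] 96 as ey,e2 -0.22062944984793803 -0.3392484493395503
cap top [ 0.4944 -0.2163  0.146 ] center [ 0.4629 -0.2178  0.101 ] grip [ 0.483  -0.2168  0.1296]
top 205 [ 0.473  -0.2122  0.1006] [ 0.5342 -0.1706  0.1436]
[(np.float64(0.349), np.int64(10)), (np.float64(0.353), np.int64(7)), (np.float64(0.357), np.int64(9)), (np.float64(0.361), np.int64(10)), (np.float64(0.365), np.int64(11)), (np.float64(0.369), np.int64(9)), (np.float64(0.373), np.int64(8)), (np.float64(0.377), np.int64(11)), (np.float64(0.381), np.int64(9)), (np.float64(0.385), np.int64(12)), (np.float64(0.389), np.int64(8)), (np.float64(0.393), np.int64(36)), (np.float64(0.397), np.int64(51)), (np.float64(0.401), np.int64(14))]
top h 0.40145959532834136
axis ey,e2 [-0.2173 -0.3451] rms 0.004475943876105528 118
topface centre [ 0.5171 -0.1927  0.1316] 73 as ey,e2 -0.21715969196760224 -0.340121334177497
cap top [ 0.5216 -0.1927  0.1293] center [ 0.4901 -0.1942  0.0843] grip [ 0.5101 -0.1933  0.1129]
```

View pics/t7top.png

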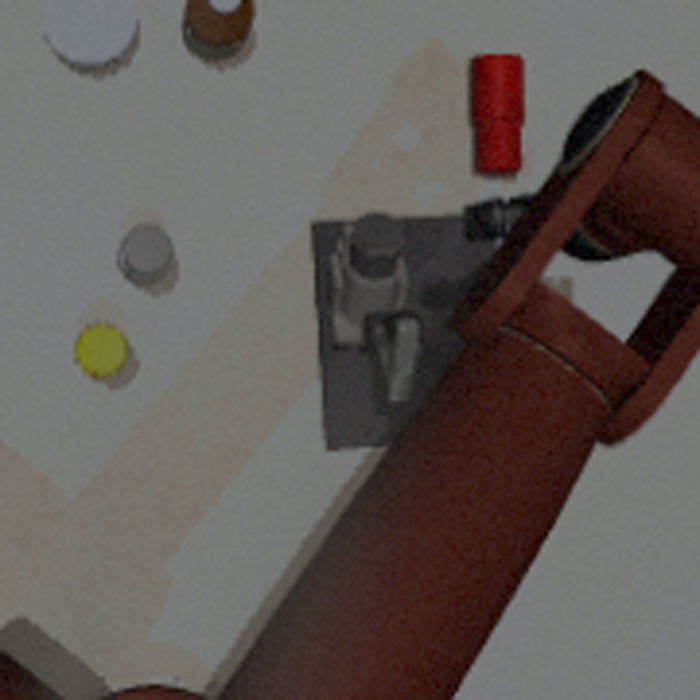

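Call:
carry_out(
  increments=[
    [[-0.04,0.8,0],[0.9,1,0],1],
    [[-0.04,0.8,0],[0.9,1,0],1],
    [[-0.04,0.8,0],[0.9,1,-0.6],1],
    [[-0.04,0.8,0],[0.9,1,-1],1],
    [[-0.04,0.8,0],[0.9,1,-1],1],
    [[-0.04,0.8,0],[0.9,0.2,-1],1],
    [[-0.04,0.8,0],[0.9,0,-1],1],
    [[-0.02,0.4,0],[0.3,0,-1],1],
  ],
)

```text
t: 12.05
tool_pos: [0.6366, -0.1875, 0.313]
tool_rot: [-0.904, 1.646, 1.674]
contact_force: [-0.5, -0.2, 0.3]
opening: 0.0856
```

Run:
```python
from st import *
st()
o=get_obs();M=R.from_rotvec(o['tool_rot'])
a=np.array([.573,.027,.819]);z=np.array([-.0476,.9989,0]);T=np.c_[-a,np.cross(z,-a),z]
print('turn',(R.from_matrix(T)*M.inv()).as_rotvec()/.1)
g=np.array([.505,-.1947,.1155]);pre=g+.225*a;print('pre shift',(pre-o['tool_pos'])/.02,'final',(g+.155*a-o['tool_pos'])/.02)
for n in("side",):
    im,d=get_image(n);cv2.imwrite(f"pics/t8{n}.png",cv2.resize(im[150:330,230:410],(700,700),interpolation=cv2.INTER_CUBIC))
```

```text
t 12.05 pos [ 0.6366 -0.1875  0.313 ] grasp [ 0.5472 -0.1931  0.1864] 
x [-0.5765 -0.0359 -0.8163] z [-0.0499  0.9987 -0.0087] yawz 92.86038105105513 q [-0.3605  0.3548  1.4566 -0.2525  1.8934 -1.9893] F [-0.4676 -0.2256  0.2743] op 0.0855504018880627
turn [ 0.0901 -0.0426 -0.0237]
pre shift [-0.1313 -0.0542 -0.6593] final [-2.1368 -0.1487 -3.5258]
```

View pics/t8side.png

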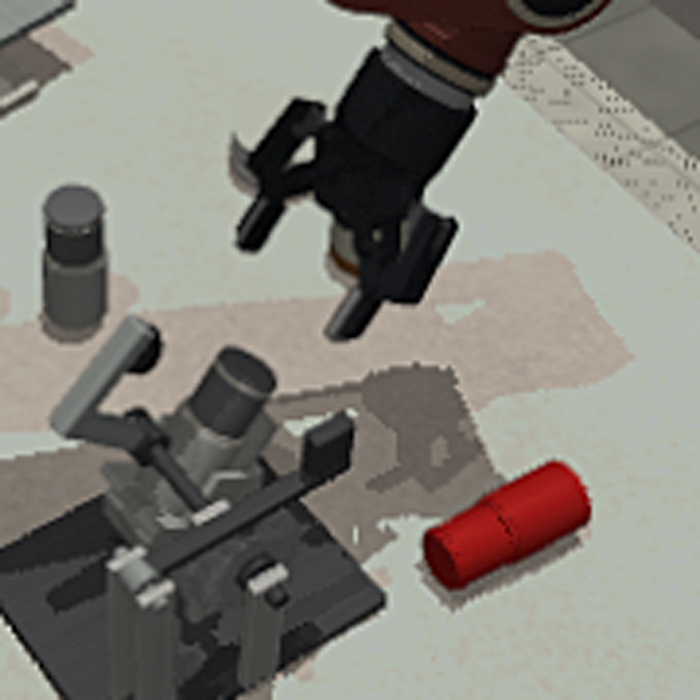

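Call:
carry_out(
  increments=[
    [[0.05,0,0],[-0.13,-0.05,-0.65],1],
    [[0.04,0,0],[-0.5,-0.02,-0.72],1],
    [[0,0,0],[-0.5,-0.02,-0.72],1],
    [[0,0,0],[-0.5,-0.02,-0.72],1],
    [[0,0,0],[-0.5,-0.02,-0.72],1],
    [[0,0,0],[0,0,0],1],
  ],
)

```text
t: 12.7
tool_pos: [0.5864, -0.1916, 0.2299]
tool_rot: [-0.891, 1.634, 1.688]
contact_force: [-0.0, -0.2, -0.3]
opening: 0.0853
```

Run:
```python
from st import *
st()
o=get_obs();M=R.from_rotvec(o['tool_rot'])
a=np.array([.573,.027,.819]);z=np.array([-.0476,.9989,0]);T=np.c_[-a,np.cross(z,-a),z]
print('turn',(R.from_matrix(T)*M.inv()).as_rotvec()/.1)
g=np.array([.505,-.1947,.1155]);print('final',(g+.155*a-o['tool_pos'])/.02)
im,d=get_image("side");cv2.imwrite("pics/t9.png",cv2.resize(im[180:300,250:370],(720,720),interpolation=cv2.INTER_CUBIC))
```

```text
t 12.7 pos [ 0.5864 -0.1916  0.2299] grasp [ 0.4963 -0.195   0.1038] 
x [-0.5813 -0.0218 -0.8134] z [-0.0482  0.9988  0.0077] yawz 92.76269285103301 q [-0.3943  0.3467  1.6188 -0.2498  1.7466 -1.9872] F [-0.0288 -0.182  -0.2872] op 0.0852685671132194
turn [-0.0708 -0.1009 -0.0073]
final [0.3698 0.0549 0.6287]
```

View pics/t9.png

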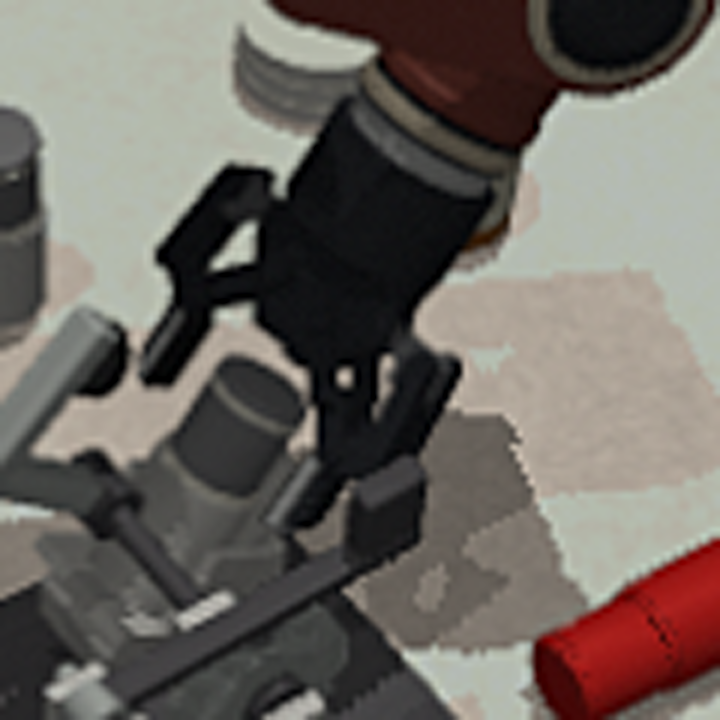

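Call:
carry_out(
  increments=[
    [[-0.07,-0.1,0],[0.37,0.05,0.63],1],
    [[0,0,0],[0,0,0],1],
  ],
)

```text
t: 12.95
tool_pos: [0.5957, -0.1914, 0.2471]
tool_rot: [-0.906, 1.633, 1.67]
contact_force: [0.3, -0.8, -0.0]
opening: 0.0853
```

```bash
python3 st.py
```

```text
t 12.95 pos [ 0.5957 -0.1914  0.2471] grasp [ 0.5076 -0.196   0.1196] 
x [-0.568  -0.0294 -0.8225] z [-0.0477  0.9989 -0.0028] yawz 92.7315533395921 q [-0.3885  0.3396  1.5936 -0.2494  1.7615 -1.9838] F [ 0.3336 -0.8115 -0.0436] op 0.08525809865446685
```

Call:
carry_out(
  increments=[
    [[0,0,0],[0,0,-0.1],0.5],
    [[0,0,0],[0,0,0],0.2],
    [[0,0,0],[0,0,0],0.2],
    [[0,0,0],[0,0,0],0.2],
    [[0,0,0],[0,0,0],0.2],
  ],
  squeeze=60,
)

```text
t: 13.45
tool_pos: [0.5978, -0.1912, 0.2486]
tool_rot: [-0.912, 1.63, 1.665]
contact_force: [0.7, 0.6, 0.0]
opening: 0.0425
```

Run:
```python
from st import *
st()
im,d=get_image("side");cv2.imwrite("pics/t10.png",cv2.resize(im[180:300,250:370],(720,720),interpolation=cv2.INTER_CUBIC))
```

```text
t 13.45 pos [ 0.5978 -0.1912  0.2486] grasp [ 0.5105 -0.196   0.1206] 
x [-0.5631 -0.0309 -0.8258] z [-0.0484  0.9988 -0.0044] yawz 92.77600431139962 q [-0.3872  0.3402  1.5892 -0.2481  1.7593 -1.9831] F [0.6584 0.5842 0.0222] op 0.04246285339938029
```

View pics/t10.png

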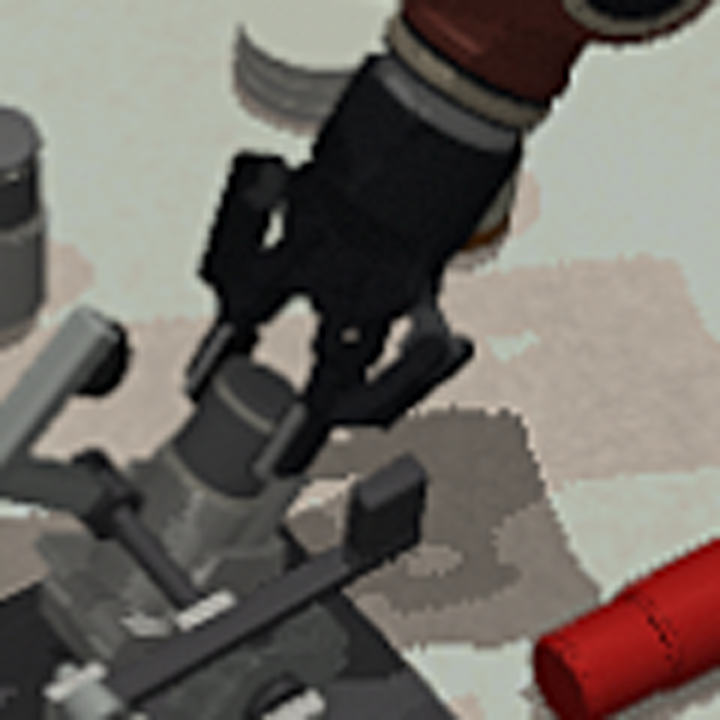

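Call:
carry_out(
  increments=[
    [[0,0,0],[0.35,0.02,0.5],0.2],
    [[0,0,0],[0.55,0.026,0.79],0.2],
    [[0,0,0],[0.55,0.026,0.79],0.2],
    [[0,0,0],[0.55,0.026,0.79],0.2],
    [[0,0,0],[0.55,0.026,0.79],0.2],
    [[0,0,0],[0.55,0.026,0.79],0.2],
    [[0,0,0],[0.4,0.026,0.9],0.2],
    [[0,0,0],[0,0,1],0.2],
  ],
)

```text
t: 14.3
tool_pos: [0.6698, -0.1869, 0.3711]
tool_rot: [-0.905, 1.629, 1.676]
contact_force: [0.2, -1.0, -3.3]
opening: 0.0426
```

Run:
```python
from st import *
st()
im,d=get_image("side");cv2.imwrite("pics/t11.png",cv2.resize(im[130:330,200:400],(720,720),interpolation=cv2.INTER_CUBIC))
```

```text
t 14.3 pos [ 0.6698 -0.1869  0.3711] grasp [ 0.5815 -0.1911  0.2438] 
x [-0.5696 -0.027  -0.8215] z [-0.05    0.9987  0.0018] yawz 92.86526705802463 q [-0.3456  0.3787  1.3254 -0.2421  1.9965 -2.0038] F [ 0.2006 -0.966  -3.3407] op 0.04258531169346764
```

View pics/t11.png

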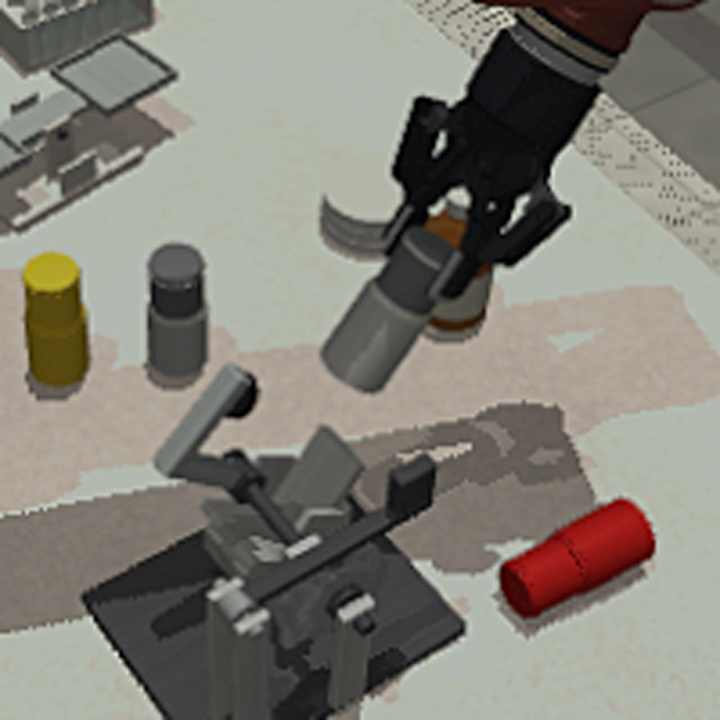

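Call:
carry_out(
  increments=[
    [[0.03,-0.6,0],[-0.1,0.2,1],0.2],
    [[0.03,-0.65,0],[-0.2,0.6,1],0.2],
    [[0.03,-0.65,0],[-0.3,1,0.8],0.2],
    [[0.03,-0.65,0],[-0.3,1,0.4],0.2],
    [[0.03,-0.65,0],[-0.3,1,0],0.2],
    [[0.03,-0.65,0],[-0.3,1,0],0.2],
    [[0.03,-0.65,0],[-0.3,1,0],0.2],
    [[0.03,-0.6,0],[-0.3,1,0],0.2],
  ],
)

```text
t: 15.15
tool_pos: [0.624, -0.0501, 0.4421]
tool_rot: [-1.207, 1.246, 1.295]
contact_force: [0.5, -0.9, -3.1]
opening: 0.0429
```

Run:
```python
from st import *
st()
im,d=get_image("side");cv2.imwrite("pics/t12.png",cv2.resize(im[80:300,160:400],(720,660),interpolation=cv2.INTER_CUBIC))
d=np.load("d_top.npy");im=cv2.imread("im_top.png");P,uv=cloud("top",d)
for (u,v) in((288,149),(253,155),(149,180)): print(u,v,deproj("top",[[u,v]],[d[v,u]]))
```

```text
t 15.15 pos [ 0.624  -0.0501  0.4421] grasp [ 0.6125 -0.0509  0.2876] 
x [-0.0747 -0.0053 -0.9972] z [-0.0431  0.9991 -0.0021] yawz 92.46969029419249 q [-0.1955  0.0543  1.5496 -0.0198  1.61   -1.8094] F [ 0.5486 -0.9317 -3.0957] op 0.04291558228755933
288 149 [[ 0.7262 -0.0609  0.1318]]
253 155 [[0.7275 0.0606 0.0417]]
149 180 [[0.6252 0.4289 0.0928]]
```

View pics/t12.png

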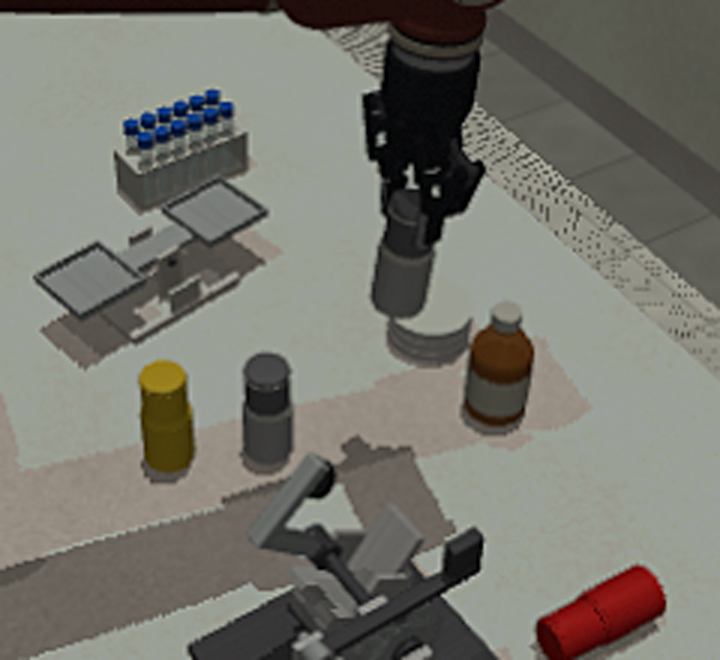

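Call:
carry_out(
  increments=[
    [[0,0,0.2],[0,1,0],0.2],
    [[0,0,0.2],[0,1,0],0.2],
    [[0,0,0.2],[0,1,0],0.2],
    [[0,0,0.2],[0,1,0],0.2],
    [[0,0,0.2],[0,1,0],0.2],
    [[0,0,0.2],[0,1,0],0.2],
    [[0,0,0.2],[0,1,0],0.2],
    [[0,0,0.2],[0,1,0],0.2],
  ],
)

```text
t: 16.0
tool_pos: [0.6179, 0.1157, 0.4392]
tool_rot: [-1.328, 1.178, 1.424]
contact_force: [-0.0, -0.2, -2.7]
opening: 0.0425
```

Call:
carry_out(
  increments=[
    [[0,0,0],[0,1,0],0.2],
    [[0,0,0],[0,1,0],0.2],
    [[0,0,0],[0,1,0],0.2],
    [[0,0,0],[0,1,0],0.2],
    [[0,0,0],[0,1,0],0.2],
    [[0,0,0],[0,1,0],0.2],
    [[0,0,0],[0,0.6,0],0.2],
    [[0,0,0],[0,0,0],0.2],
  ],
)

```text
t: 16.8
tool_pos: [0.6142, 0.2523, 0.4349]
tool_rot: [-1.327, 1.193, 1.434]
contact_force: [0.9, 0.3, -3.5]
opening: 0.0423
```

```bash
cat > pan.py <<'E'
from st import *
st()
o=get_obs();M=R.from_rotvec(o['tool_rot'])
n=np.array([.0977,.0204,.995]);z=np.array([-.2045,.979,0]);T=np.c_[-n,np.cross(z,-n),z]
print('turn',(R.from_matrix(T)*M.inv()).as_rotvec()/.1)
print('to TCP', (np.array([.6235,.2958,.3047])-o['tool_pos'])/.02)
print('foot',o['tool_pos']+.2525*M.as_matrix()[:,0])
foot=o['tool_pos']+.2525*M.as_matrix()[:,0]
for n in("side","top"):
    im,d=get_image(n);P,uv=cloud(n,d);f=foot
    r=np.linalg.norm((P-f)[:,:2],axis=1);k=(r<.05)&(P[:,2]>f[2]-.02)&(P[:,2]<f[2]+.06)
    Q=P[k];Q=Q[:]
    if len(Q): print(n,len(Q),Q.min(0),Q.max(0))
    x0,y0,x1,y1=((150,60,270,200) if n=="side" else (120,120,260,280))
    cv2.imwrite(f"pics/p_{n}_{o['t']:.2f}.png",cv2.resize(im[y0:y1,x0:x1],None,fx=4,fy=4,interpolation=cv2.INTER_CUBIC));print(f"pics/p_{n}_{o['t']:.2f}.png")
E
python3 pan.py
```

```text
t 16.8 pos [0.6142 0.2523 0.4349] grasp [0.5986 0.2477 0.2807] 
x [-0.1009 -0.0296 -0.9945] z [-0.2097  0.9777 -0.0079] yawz 102.10427142190332 q [ 0.278   0.1536  1.4556 -0.0008  1.6378 -1.5037] F [ 0.9338  0.3379 -3.4714] op 0.042263133664211694
turn [ 0.0876 -0.0334 -0.0531]
to TCP [ 0.4653  2.1736 -6.5076]
foot [0.5887 0.2448 0.1838]
side 283 [0.5646 0.219  0.1823] [0.6168 0.2606 0.2433]
pics/p_side_16.80.png
pics/p_top_16.80.png
```

Call:
carry_out(
  increments=[
    [[0.04,0,0],[0.2,1,-0.5],0.2],
    [[0.04,0,0],[0.25,1,-1],0.2],
    [[0,0,0],[0,0.2,-1],0.2],
    [[0,0,0],[0,0,-1],0.2],
    [[0,0,0],[0,0,-0.7],0.2],
    [[0,0,0],[0,0,0],0.2],
  ],
)

```text
t: 17.5
tool_pos: [0.6251, 0.2897, 0.3502]
tool_rot: [-1.319, 1.192, 1.426]
contact_force: [0.2, -0.5, -3.4]
opening: 0.0422
```

```bash
python3 pan.py
```

```text
t 17.5 pos [0.6251 0.2897 0.3502] grasp [0.6099 0.2859 0.1959] 
x [-0.0978 -0.0246 -0.9949] z [-0.2009  0.9796 -0.0045] yawz 101.58936648280185 q [ 0.3249  0.2599  1.4756  0.0079  1.5069 -1.4489] F [ 0.2149 -0.4931 -3.3746] op 0.042242175874945824
turn [ 0.046  -0.0005  0.0365]
to TCP [-0.0797  0.3049 -2.2726]
foot [0.6004 0.2835 0.0989]
side 252 [0.5758 0.2542 0.0955] [0.6289 0.296  0.1589]
pics/p_side_17.50.png
pics/p_top_17.50.png
```

View pics/p_side_17.50.png

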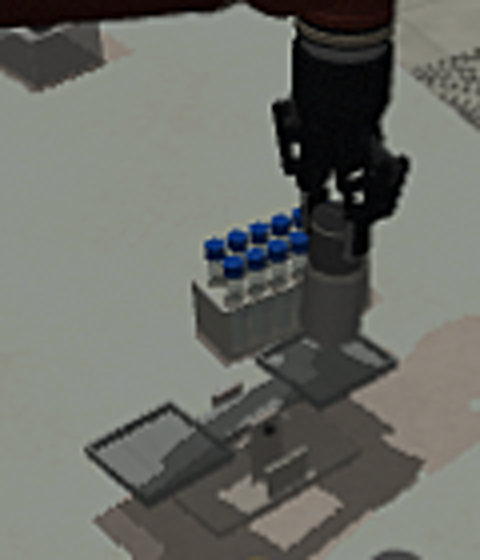

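View pics/p_top_17.50.png

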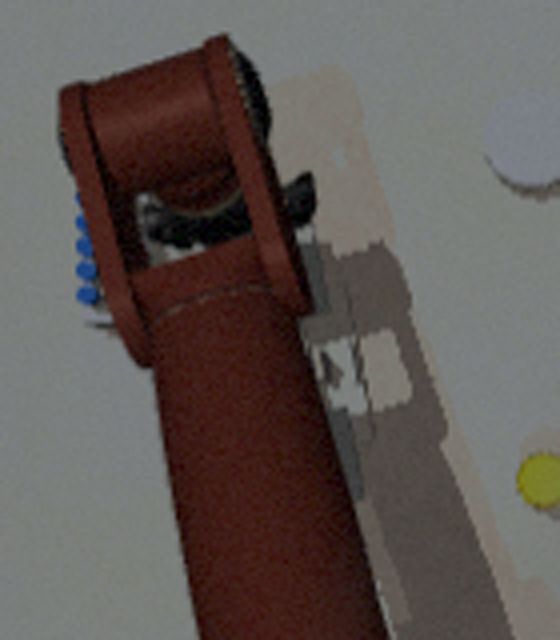

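Call:
carry_out(
  increments=[
    [[0.04,0,0],[-0.08,0.35,-0.6],0.2],
    [[0,0,0],[0,0,-0.6],0.2],
    [[0,0,0],[0,0,-0.4],0.2],
    [[0,0,0],[0,0,-0.2],0.2],
    [[0,0,0],[0,0,-0.1],0.2],
  ],
)

```text
t: 18.1
tool_pos: [0.6248, 0.2975, 0.3166]
tool_rot: [-1.32, 1.178, 1.421]
contact_force: [0.1, -0.4, -3.1]
opening: 0.0425
```

```bash
python3 pan.py
```

```text
t 18.1 pos [0.6248 0.2975 0.3166] grasp [0.6113 0.2949 0.1622] 
x [-0.0872 -0.0166 -0.9961] z [-0.2005  0.9797  0.0012] yawz 101.56410564377619 q [ 0.3349  0.2902  1.4967  0.0131  1.4425 -1.4401] F [ 0.125  -0.4072 -3.1491] op 0.04252589358144745
turn [-0.0346  0.1066  0.041 ]
to TCP [-0.0675 -0.0825 -0.5951]
foot [0.6028 0.2933 0.0651]
side 476 [0.5534 0.2443 0.0541] [0.6438 0.3293 0.125 ]
pics/p_side_18.10.png
top 94 [0.5689 0.2472 0.0558] [0.6395 0.2776 0.0738]
pics/p_top_18.10.png
```

Call:
carry_out(
  increments=[
    [[-0.03,0.1,0],[-0.08,-0.1,-0.1],0.2],
    [[0,0,0],[0,0,-0.2],0.2],
    [[0,0,0],[0,0,-0.2],0.2],
    [[0,0,0],[0,0,-0.15],0.2],
  ],
)

```text
t: 18.6
tool_pos: [0.6238, 0.2955, 0.3067]
tool_rot: [-1.316, 1.185, 1.426]
contact_force: [-1.5, -0.3, 8.2]
opening: 0.0423
```

```bash
python3 pan.py
```

```text
t 18.6 pos [0.6238 0.2955 0.3067] grasp [0.6092 0.2927 0.1524] 
x [-0.0945 -0.0183 -0.9954] z [-0.2003  0.9797  0.001 ] yawz 101.55243411023852 q [ 0.3326  0.2968  1.5061  0.0137  1.4341 -1.4424] F [-1.4566 -0.2873  8.1858] op 0.042307239444802316
turn [-0.0171  0.033   0.043 ]
to TCP [-0.0162  0.0151 -0.1003]
foot [0.6    0.2909 0.0554]
side 470 [0.5503 0.2434 0.0436] [0.6459 0.3287 0.1152]
pics/p_side_18.60.png
top 81 [0.5697 0.2454 0.0474] [0.6388 0.2747 0.071 ]
pics/p_top_18.60.png
```

Call:
carry_out(
  increments=[
    [[0,0,0],[0,0,0.03],0.2],
    [[0,0,0],[0,0,0],0.55],
    [[0,0,0],[0,0,0],0.65],
    [[0,0,0],[0,0,0],0.8],
    [[0,0,0],[0,0,0],0.9],
  ],
)

```text
t: 19.2
tool_pos: [0.6244, 0.2957, 0.3084]
tool_rot: [-1.318, 1.181, 1.423]
contact_force: [-0.5, -0.3, 0.6]
opening: 0.0768
```

```bash
python3 pan.py
```

```text
t 19.2 pos [0.6244 0.2957 0.3084] grasp [0.6104 0.2931 0.1541] 
x [-0.0908 -0.017  -0.9957] z [-0.2003  0.9797  0.0015] yawz 101.55554530862929 q [ 0.3326  0.2958  1.5043  0.0137  1.4331 -1.4425] F [-0.4875 -0.3095  0.6081] op 0.07684149925915888
turn [-0.0299  0.0697  0.0425]
to TCP [-0.0472  0.0043 -0.1862]
foot [0.6015 0.2914 0.057 ]
side 466 [0.5519 0.242  0.0456] [0.644  0.3294 0.1169]
pics/p_side_19.20.png
top 75 [0.5695 0.2464 0.0464] [0.6388 0.2736 0.066 ]
pics/p_top_19.20.png
```

```bash
ls -t pics | head -3; cp $(ls -t pics/p_side*|head -1) pics/lastside.png
```

```text
p_top_19.20.png
p_side_19.20.png
p_top_18.60.png
```

View pics/lastside.png

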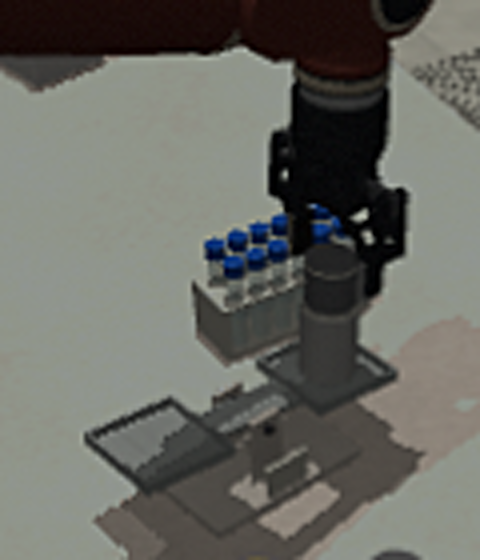

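Call:
carry_out(
  increments=[
    [[0,0,0],[0.05,0,0.6],1],
    [[0,0,0],[0.08,0,1],1],
    [[0,0,0],[0.05,0,1],1],
    [[0,0,0],[0,0,1],1],
    [[0.1,-0.4,0],[-0.3,-0.5,0.8],1],
    [[0.1,-0.4,0],[-0.5,-1,0],1],
    [[0,0,0],[-0.5,-1,0],1],
    [[0,0,0],[-0.5,-1,0],1],
  ],
)

```text
t: 20.1
tool_pos: [0.5918, 0.2255, 0.4074]
tool_rot: [-1.354, 1.101, 1.362]
contact_force: [0.2, 0.0, 1.4]
opening: 0.0854
```

Run:
```python
from st import *
from scipy.optimize import least_squares
st()
c,s=(.5156,.2732),None
for n in("side","top"):
    im,d=get_image(n);P,uv=cloud(n,d)
    k=(np.hypot(P[:,0]-.61,P[:,1]-.292)<.07)&(P[:,2]>.075)&(P[:,2]<.2);Q=P[k]
    t=Q[Q[:,2]>Q[:,2].max()-.012] if len(Q) else Q
    if len(Q)>20:
        print(n,len(Q),Q[:,2].max(),'topface',t.mean(0),'ext',Q.min(0),Q.max(0))
        lo=Q[(Q[:,2]>.075)&(Q[:,2]<.108)]
        r=least_squares(lambda p:np.hypot(lo[:,0]-p[0],lo[:,1]-p[1])-.025,[.605,.292],loss='soft_l1',f_scale=.002);print('body z~.09',r.x,len(lo))
    k=(np.hypot(P[:,0]-.503,P[:,1]-.008)<.035)&(P[:,2]>.1);Q=P[k]
    if len(Q): print('spare',cv2.minEnclosingCircle((Q[:,:2]*1000).astype(np.float32)))
    x0,y0,x1,y1=((150,60,270,200) if n=="side" else (120,120,260,280))
    cv2.imwrite(f"pics/p_{n}_a.png",cv2.resize(im[y0:y1,x0:x1],None,fx=4,fy=4,interpolation=cv2.INTER_CUBIC))
```

```text
t 20.1 pos [0.5918 0.2255 0.4074] grasp [0.5916 0.2264 0.2524] 
x [-0.001   0.0055 -1.    ] z [-0.2036  0.979   0.0055] yawz 101.74893431347218 q [ 0.2457  0.0702  1.5901  0.0056  1.4809 -1.5306] F [0.2331 0.019  1.4069] op 0.08535749845914138
side 416 0.1668052672353788 topface [0.6076 0.2898 0.1617] ext [0.5777 0.2649 0.0754] [0.6309 0.3159 0.1668]
body z~.09 [0.605  0.2939] 126
spare ((503.0333557128906, 4.552634239196777), 23.253814697265625)
top 78 0.1661318646721528 topface [0.5913 0.3086 0.1661] ext [0.5766 0.2731 0.0753] [0.599  0.3184 0.1661]
body z~.09 [0.6042 0.2973] 32
spare ((503.1469421386719, 10.33975887298584), 22.30515480041504)
```

View pics/p_side_a.png

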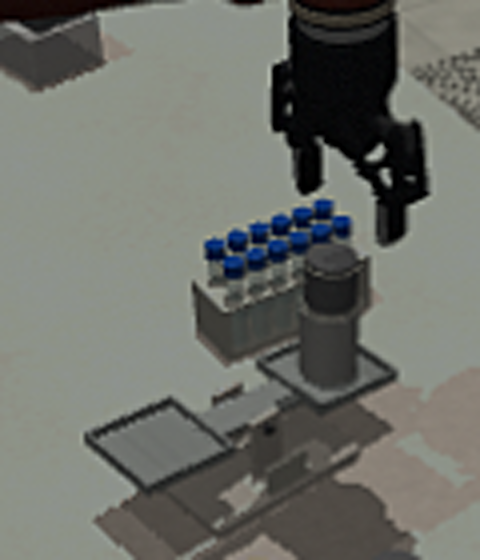

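Call:
carry_out(
  increments=[
    [[0,0,0],[-0.45,-1,0],1],
    [[0,0,0],[-0.45,-1,0],1],
    [[0,0,0],[-0.45,-1,0],1],
    [[0,0,0],[-0.45,-1,-0.3],1],
    [[0,0,0],[-0.45,-1,-0.5],1],
    [[0,0,0],[-0.45,-1,-0.8],1],
    [[0,0,0],[-0.45,-1,-0.8],1],
    [[0,0,0],[-0.45,-1,-0.8],1],
  ],
)

```text
t: 21.0
tool_pos: [0.5206, 0.064, 0.3518]
tool_rot: [-1.362, 1.086, 1.352]
contact_force: [0.9, -0.2, 0.9]
opening: 0.0856
```

Call:
carry_out(
  increments=[
    [[0,0,0],[-0.3,-1,0],1],
    [[0,0,0],[-0.1,-0.8,0],1],
    [[0,0,0],[0,0,0],1],
  ],
)

```text
t: 21.3
tool_pos: [0.5117, 0.0263, 0.3502]
tool_rot: [-1.358, 1.089, 1.354]
contact_force: [-0.1, -0.0, 0.3]
opening: 0.0852
```

Run:
```python
from st import *
st()
o=get_obs();M=R.from_rotvec(o['tool_rot'])
n=np.array([0,0,1.]);z=np.array([-.2045,.979,0]);T=np.c_[-n,np.cross(z,-n),z]
print('turn',(R.from_matrix(T)*M.inv()).as_rotvec()/.1)
print('to', (np.array([.503,.0075,.247])-o['tool_pos'])/.02)
im,d=get_image("side");cv2.imwrite("pics/s1.png",cv2.resize(im[120:260,190:310],None,fx=5,fy=4,interpolation=cv2.INTER_CUBIC))
```

```text
t 21.3 pos [0.5117 0.0263 0.3502] grasp [0.5135 0.0278 0.1952] 
x [ 0.0113  0.0102 -0.9999] z [-0.2049  0.9788  0.0077] yawz 101.8224466794016 q [-0.0964 -0.1841  1.9306  0.0115  1.3847 -1.8756] F [-0.0918 -0.0192  0.3044] op 0.08518791304358694
turn [-0.1021  0.1134 -0.0036]
to [-0.4361 -0.9377 -5.1612]
```

View pics/s1.png

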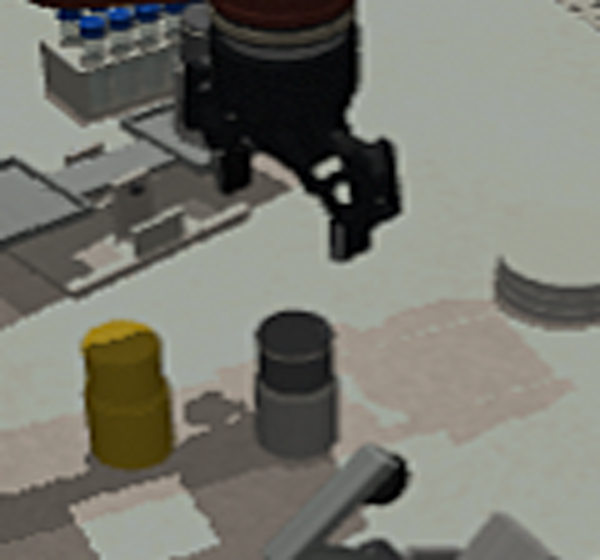

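Call:
carry_out(
  increments=[
    [[-0.1,0.1,0],[-0.4,-0.85,-0.5],1],
    [[0,0,0],[0,-0.05,-0.8],1],
    [[0,0,0],[0,0,-0.9],1],
    [[0,0,0],[0,0,-0.9],1],
    [[0,0,0],[0,0,-0.4],1],
    [[0,0,0],[0,0,0],1],
  ],
)

```text
t: 21.95
tool_pos: [0.5072, 0.0131, 0.2836]
tool_rot: [-1.367, 1.092, 1.355]
contact_force: [-0.5, 0.5, -0.1]
opening: 0.0853
```

Run:
```python
from st import *
st()
o=get_obs();M=R.from_rotvec(o['tool_rot'])
n=np.array([0,0,1.]);z=np.array([-.2045,.979,0]);T=np.c_[-n,np.cross(z,-n),z]
print('turn',(R.from_matrix(T)*M.inv()).as_rotvec()/.1)
print('to', (np.array([.503,.0075,.247])-o['tool_pos'])/.02)
im,d=get_image("side");cv2.imwrite("pics/s2.png",cv2.resize(im[120:260,190:310],None,fx=5,fy=4,interpolation=cv2.INTER_CUBIC))
```

```text
t 21.95 pos [0.5072 0.0131 0.2836] grasp [0.5089 0.0135 0.1286] 
x [ 0.011   0.0025 -0.9999] z [-0.2099  0.9777  0.0002] yawz 102.11385380473531 q [-0.1218 -0.1266  1.9967  0.0041  1.2608 -1.9053] F [-0.4506  0.4992 -0.06  ] op 0.08528980947207575
turn [-0.0251  0.1104 -0.055 ]
to [-0.2102 -0.2785 -1.8288]
```

View pics/s2.png

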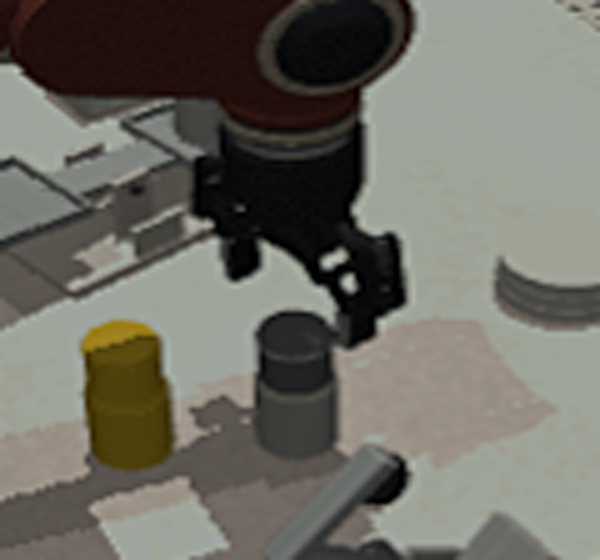

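Call:
carry_out(
  increments=[
    [[0,0.1,0],[-0.22,-0.3,-0.5],1],
    [[0,0,0],[0,0,-0.7],1],
    [[0,0,0],[0,0,-0.5],1],
    [[0,0,0],[0,0,-0.1],1],
    [[0,0,0],[0,0,0],1],
  ],
)

```text
t: 22.5
tool_pos: [0.5036, 0.0068, 0.2477]
tool_rot: [-1.365, 1.096, 1.36]
contact_force: [0.5, -0.0, 0.9]
opening: 0.0849
```

Run:
```python
from st import *
st()
o=get_obs();M=R.from_rotvec(o['tool_rot'])
n=np.array([0,0,1.]);z=np.array([-.2045,.979,0]);T=np.c_[-n,np.cross(z,-n),z]
print('turn',(R.from_matrix(T)*M.inv()).as_rotvec()/.1)
print('to', (np.array([.503,.0075,.247])-o['tool_pos'])/.02)
im,d=get_image("side");cv2.imwrite("pics/s3.png",cv2.resize(im[120:260,190:310],None,fx=5,fy=4,interpolation=cv2.INTER_CUBIC))
```

```text
t 22.5 pos [0.5036 0.0068 0.2477] grasp [0.5044 0.0072 0.0927] 
x [ 0.0051  0.0021 -1.    ] z [-0.2102  0.9777  0.001 ] yawz 102.13250921826669 q [-0.1349 -0.0867  2.026   0.003   1.1974 -1.9186] F [ 0.5337 -0.0057  0.938 ] op 0.08492953608990131
turn [-0.0212  0.0515 -0.0582]
to [-0.028   0.034  -0.0343]
```

View pics/s3.png

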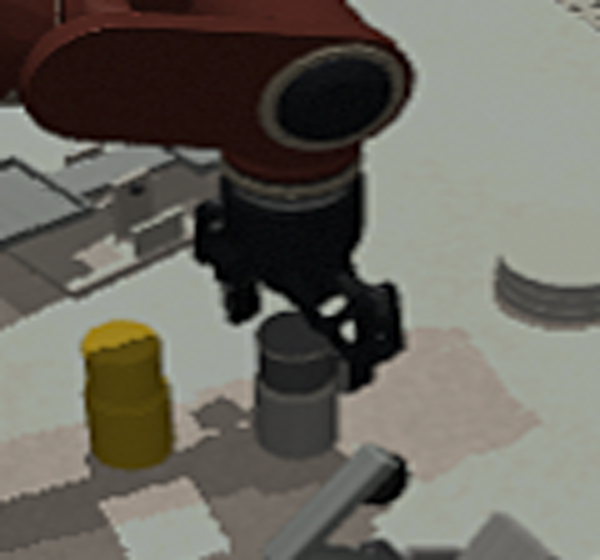

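Call:
carry_out(
  increments=[
    [[0,0,0],[0,0,0],0.6],
    [[0,0,0],[0,0,0],0.45],
    [[0,0,0],[0,0,0],0.2],
    [[0,0,0],[0,0,0],0.2],
    [[0,0,0],[0,0,0],0.2],
  ],
  squeeze=60,
)

```text
t: 23.05
tool_pos: [0.5041, 0.0069, 0.2491]
tool_rot: [-1.366, 1.095, 1.358]
contact_force: [1.0, 0.1, -1.8]
opening: 0.043
```

Call:
carry_out(
  increments=[
    [[0,0,0],[0,0,0.3],0.2],
    [[0,0,0],[0,0,0.8],0.2],
    [[0,0,0],[0,0,1],0.2],
    [[0,0,0],[0,0,1],0.2],
    [[0,0,0],[0,0,1],0.2],
    [[0,0,0],[0,0,1],0.2],
    [[0,0,0],[0,0,1],0.2],
    [[0,0,0],[0,0,1],0.2],
  ],
)

```text
t: 23.85
tool_pos: [0.4991, 0.0074, 0.3877]
tool_rot: [-1.354, 1.107, 1.375]
contact_force: [0.5, -0.1, -3.2]
opening: 0.0431
```

```bash
python3 st.py
```

```text
t 23.85 pos [0.4991 0.0074 0.3877] grasp [0.4971 0.0079 0.2327] 
x [-0.0125  0.0038 -0.9999] z [-0.2102  0.9776  0.0064] yawz 102.13472022326603 q [-0.1349 -0.2411  1.9155  0.0021  1.4801 -1.9178] F [ 0.4597 -0.1442 -3.1933] op 0.04311480879874979
```

Call:
carry_out(
  increments=[
    [[-0.04,-0.12,0],[0,0.8,0.6],0.2],
    [[0,0,0],[0,1,0.2],0.2],
    [[0,0,0],[-0.2,1,0],0.2],
    [[0,0,0],[-0.3,1,0],0.2],
    [[0,0,0],[-0.4,1,0],0.2],
    [[0,0,0],[-0.4,1,0],0.2],
    [[0,0,0],[-0.4,1,0],0.2],
    [[0,0,0],[-0.4,1,0],0.2],
  ],
)

```text
t: 24.65
tool_pos: [0.4544, 0.1662, 0.4063]
tool_rot: [-1.361, 1.107, 1.358]
contact_force: [0.4, -0.2, -3.6]
opening: 0.0423
```

Call:
carry_out(
  increments=[
    [[0,0,0],[-0.4,1,0],0.2],
    [[0,0,0],[-0.4,1,0],0.2],
    [[0,0,0],[-0.4,1,0],0.2],
    [[0,0,0],[-0.3,1,0],0.2],
    [[0,0,0],[-0.2,0.6,0],0.2],
    [[0,0,0],[0,0,0],0.2],
  ],
)

```text
t: 25.25
tool_pos: [0.4159, 0.2628, 0.4034]
tool_rot: [-1.362, 1.112, 1.364]
contact_force: [0.3, 0.3, -3.1]
opening: 0.0425
```

```bash
cat > pan2.py <<'E'
from st import *
st()
o=get_obs();M=R.from_rotvec(o['tool_rot']);X=M.as_matrix()[:,0]
n=np.array([0,0,1.]);z=np.array([-.2045,.979,0]);T=np.c_[-n,np.cross(z,-n),z]
print('turn',(R.from_matrix(T)*M.inv()).as_rotvec()/.1)
print('to TCP', (np.array([.4309,.2555,.062+.249])-o['tool_pos'])/.02)
print('foot',o['tool_pos']+.249*X)
for n in("side",):
    im,d=get_image(n)
    x0,y0,x1,y1=((150,60,270,200) if n=="side" else (120,120,260,280))
    f=f"pics/q_{n}_{o['t']:.2f}.png";cv2.imwrite(f,cv2.resize(im[y0:y1,x0:x1],None,fx=4,fy=4,interpolation=cv2.INTER_CUBIC));print(f);cv2.imwrite("pics/cur.png",cv2.imread(f))
E
python3 pan2.py
```

```text
t 25.25 pos [0.4159 0.2628 0.4034] grasp [0.4149 0.262  0.2484] 
x [-0.0061 -0.0056 -1.    ] z [-0.2073  0.9783 -0.0042] yawz 101.96503591665169 q [ 0.4128 -0.2712  1.914  -0.0026  1.5066 -1.3667] F [ 0.3449  0.3029 -3.0711] op 0.04249930289104851
turn [ 0.0555 -0.0612 -0.0289]
to TCP [ 0.7514 -0.3658 -4.618 ]
foot [0.4143 0.2614 0.1544]
pics/q_side_25.25.png
```

View pics/cur.png

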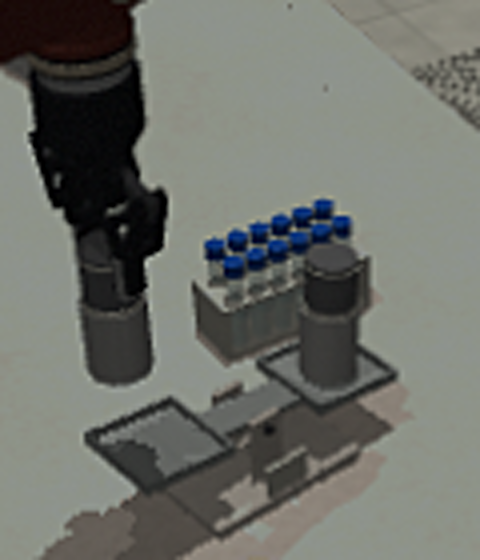

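Call:
carry_out(
  increments=[
    [[0.05,-0.06,0],[0.7,-0.35,-0.5],0.2],
    [[0,0,0],[0,0,-0.9],0.2],
    [[0,0,0],[0,0,-0.9],0.2],
    [[0,0,0],[0,0,-0.6],0.2],
    [[0,0,0],[0,0,-0.3],0.2],
    [[0,0,0],[0,0,0],0.2],
  ],
)

```text
t: 25.9
tool_pos: [0.4344, 0.2496, 0.3351]
tool_rot: [-1.361, 1.108, 1.353]
contact_force: [-1.5, -0.7, -2.9]
opening: 0.0426
```

```bash
python3 pan2.py
```

```text
t 25.9 pos [0.4344 0.2496 0.3351] grasp [0.4348 0.249  0.1801] 
x [ 0.0027 -0.004  -1.    ] z [-0.2008  0.9796 -0.0044] yawz 101.58169501708795 q [ 0.3739 -0.1966  1.9674 -0.0048  1.3697 -1.3981] F [-1.5069 -0.7309 -2.8867] op 0.042576554789050036
turn [0.0396 0.0272 0.0378]
to TCP [-0.1748  0.2939 -1.2062]
foot [0.4351 0.2486 0.0861]
pics/q_side_25.90.png
```

View pics/cur.png

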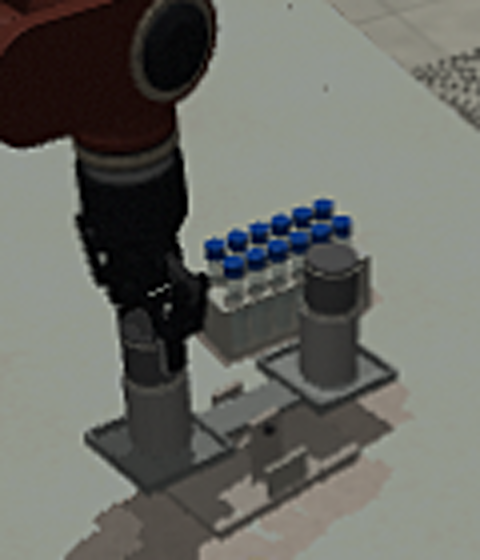

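Call:
carry_out(
  increments=[
    [[0.04,0.02,0.03],[-0.19,0.33,-0.2],0.2],
    [[0,0,0],[0,0,-0.15],0.2],
    [[0,0,0],[0,0,-0.15],0.2],
    [[0,0,0],[0,0,0],0.2],
  ],
)

```text
t: 26.35
tool_pos: [0.4311, 0.2573, 0.3276]
tool_rot: [-1.361, 1.099, 1.356]
contact_force: [-1.1, 0.0, -3.8]
opening: 0.0429
```

```bash
python3 pan2.py
```

```text
t 26.35 pos [0.4311 0.2573 0.3276] grasp [0.432  0.2577 0.1726] 
x [ 0.0057  0.0025 -1.    ] z [-0.2046  0.9788  0.0013] yawz 101.80731352109628 q [ 0.3898 -0.1881  1.9731  0.0001  1.3503 -1.3871] F [-1.1235  0.0489 -3.8254] op 0.04292240704240525
turn [-0.0248  0.0573 -0.0015]
to TCP [-0.0098 -0.0919 -0.8298]
foot [0.4325 0.258  0.0786]
pics/q_side_26.35.png
```

Call:
carry_out(
  increments=[
    [[-0.02,0.06,0],[-0.02,-0.1,-0.2],0.2],
    [[0,0,0],[0,0,-0.2],0.2],
    [[0,0,0],[0,0,-0.2],0.2],
    [[0,0,0],[0,0,-0.15],0.2],
    [[0,0,0],[0,0,0],0.2],
  ],
)

```text
t: 26.9
tool_pos: [0.431, 0.2554, 0.3131]
tool_rot: [-1.359, 1.103, 1.359]
contact_force: [-0.3, 1.0, -0.1]
opening: 0.0428
```

```bash
python3 pan2.py
```

```text
t 26.9 pos [0.431  0.2554 0.3131] grasp [0.4312 0.2556 0.1581] 
x [ 0.0009  0.0014 -1.    ] z [-0.2046  0.9788  0.0012] yawz 101.80474107255516 q [ 0.386  -0.1745  1.9867  0.0009  1.3281 -1.391 ] F [-0.2682  0.9528 -0.0784] op 0.04275113806556764
turn [-0.0137  0.0092 -0.0011]
to TCP [-0.0057  0.0066 -0.1055]
foot [0.4312 0.2557 0.0641]
pics/q_side_26.90.png
```

View pics/cur.png

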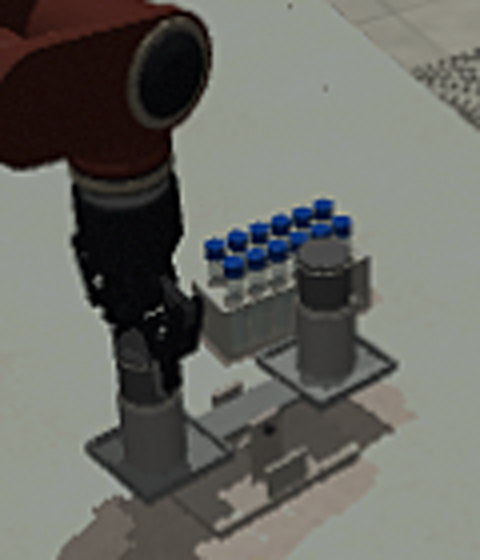

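Call:
carry_out(
  increments=[
    [[-0.01,0,0],[0,0,-0.1],0.2],
    [[0,0,0],[0,0,0],0.2],
    [[0,0,0],[0,0,0],0.2],
  ],
)

```text
t: 27.25
tool_pos: [0.4312, 0.2556, 0.3122]
tool_rot: [-1.36, 1.103, 1.358]
contact_force: [-1.5, -0.4, -0.6]
opening: 0.0424
```

```bash
cat > tilt.py <<'E'
from st import *
def tilt():
    ex=np.array([.979,.2045]);c=np.array([.5156,.2732])
    for n in("side","top"):
        im,d=get_image(n);P,uv=cloud(n,d)
        cc=c+([-.0005,-.0024] if n=="side" else [.0005,.0024])
        q=P[:,:2]-cc;u=q@ex;v=q@np.array([-ex[1],ex[0]])
        k=(P[:,2]>.048)&(P[:,2]<.078)&(abs(v)<.034)&(abs(u)>.048)&(abs(u)<.12)
        A=np.c_[u[k],v[k],np.ones(k.sum())];z=P[k,2]
        for _ in range(5):
            p=np.linalg.lstsq(A,z,rcond=None)[0];g=abs(A@p-z)<.004;A,z=A[g],z[g]
        far=P[k][(u[k]>0)];near=P[k][u[k]<0]
        print(n,'slope du (tray tilt ~ -)',p,len(z),'far z',np.median(far[:,2]) if len(far) else None,len(far),'near z',np.median(near[:,2]) if len(near) else None,len(near))
        for nm,s in(("far",1),("near",-1)):
            w=(P[:,2]>.08)&(P[:,2]<.115)&(np.hypot(u-s*.086,v)<.04);Q=P[w]
            t=(P[:,2]>.165)&(P[:,2]<.185)&(np.hypot(u-s*.086,v)<.035)
            if w.sum()>20:
                from scipy.optimize import least_squares
                qq=np.c_[u,v][w]
                r=least_squares(lambda p:np.hypot(qq[:,0]-p[0],qq[:,1]-p[1])-.025,[s*.086,0],loss='soft_l1',f_scale=.002)
                tt=np.c_[u,v][t]
                print('  ',nm,'body u,v',r.x,w.sum(),'topface u,v',tt.mean(0) if len(tt) else None,len(tt), 'enc',cv2.minEnclosingCircle((tt*1000).astype(np.float32)) if len(tt)>20 else None)
if __name__=="__main__":
    tilt()
E
python3 pan2.py; python3 tilt.py
```

```text
t 27.25 pos [0.4312 0.2556 0.3122] grasp [0.4314 0.2557 0.1572] 
x [ 0.0015  0.0006 -1.    ] z [-0.2046  0.9789  0.0003] yawz 101.80447709553579 q [ 0.3864 -0.1728  1.9869  0.      1.3259 -1.3904] F [-1.5056 -0.3694 -0.582 ] op 0.04237655477931399
turn [-0.0062  0.0147 -0.001 ]
to TCP [-0.0158 -0.0032 -0.0576]
foot [0.4316 0.2557 0.0632]
pics/q_side_27.25.png
side slope du (tray tilt ~ -) [-0.0072 -0.0159  0.0629] 186 far z 0.06233242888287038 170 near z 0.06351076457962279 181
   far body u,v [0.0893 0.0039] 130 topface u,v [0.0869 0.001 ] 106 enc ((90.61385345458984, 2.3657724857330322), 25.445940017700195)
   near body u,v [-0.0869  0.0025] 141 topface u,v [-0.0945  0.0016] 116 enc ((-87.53775787353516, -0.9198132157325745), 33.97057342529297)
top slope du (tray tilt ~ -) [-0.0176 -0.0071  0.0628] 197 far z 0.061453434527156126 182 near z 0.06441923354766677 56
   far body u,v [0.0875 0.0035] 34 topface u,v [0.0869 0.0026] 141 enc ((87.3244857788086, 3.441887140274048), 22.804555892944336)
```

Call:
carry_out(
  increments=[
    [[0,0,0],[0,0,-0.04],0.2],
    [[0,0,0],[0,0,0],0.55],
    [[0,0,0],[0,0,0],0.65],
    [[0,0,0],[0,0,0],0.8],
    [[0,0,0],[0,0,0],1],
  ],
)

```text
t: 27.9
tool_pos: [0.4321, 0.2557, 0.3125]
tool_rot: [-1.361, 1.099, 1.355]
contact_force: [0.1, 0.1, 0.2]
opening: 0.0804
```

```bash
python3 pan2.py; python3 tilt.py
```

```text
t 27.9 pos [0.4321 0.2557 0.3125] grasp [0.433  0.256  0.1575] 
x [ 0.0062  0.0021 -1.    ] z [-0.2046  0.9788  0.0008] yawz 101.80737656966853 q [ 0.3862 -0.1724  1.9859 -0.0004  1.3215 -1.3906] F [0.1199 0.1217 0.2076] op 0.080392842030815
turn [-0.0209  0.0624 -0.0015]
to TCP [-0.0586 -0.0111 -0.0758]
foot [0.4336 0.2562 0.0635]
pics/q_side_27.90.png
side slope du (tray tilt ~ -) [-0.0007 -0.0169  0.063 ] 211 far z 0.06294880907699874 168 near z 0.06327177298452857 189
   far body u,v [0.0887 0.0042] 135 topface u,v [0.0857 0.0003] 110 enc ((86.67291259765625, 1.6699529886245728), 22.874774932861328)
   near body u,v [-0.0872  0.0029] 147 topface u,v [-0.0921  0.0001] 112 enc ((-87.42232513427734, 1.9471694231033325), 23.2606201171875)
top slope du (tray tilt ~ -) [-0.002  -0.0163  0.0627] 204 far z 0.0626969359003744 183 near z 0.06306157288762904 58
   far body u,v [0.0872 0.0034] 33 topface u,v [0.086  0.0028] 141 enc ((86.80252838134766, 3.2585079669952393), 22.633968353271484)
```

View pics/cur.png

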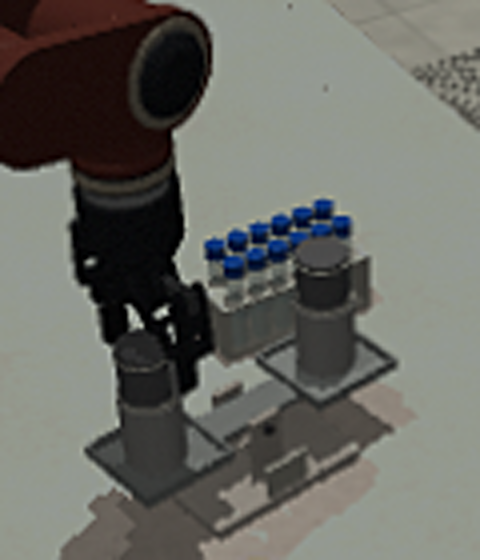

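Call:
carry_out(
  increments=[
    [[0,0,0],[0,0,0.3],1],
    [[0,0,0],[0,0,0.6],1],
    [[0,0,0],[0,0,1],1],
    [[0,0,0],[0,0,1],1],
    [[0,0,0],[0,0,1],1],
    [[0,0,0],[-0.3,0,1],1],
    [[0,0,0],[-0.3,-0.3,1],1],
    [[0,0,0],[0,0,0],1],
  ],
)

```text
t: 28.85
tool_pos: [0.4189, 0.2493, 0.4414]
tool_rot: [-1.362, 1.095, 1.353]
contact_force: [1.0, -0.3, 0.4]
opening: 0.0856
```

```bash
python3 pan2.py; python3 tilt.py
python3 - <<'E'
from st import *
im,d=get_image("side");cv2.imwrite("pics/full.png",cv2.resize(im,(800,600)))
cv2.imwrite("pics/clampf.png",cv2.resize(im[200:350,210:360],(600,600),interpolation=cv2.INTER_CUBIC))
P,uv=cloud("side",d);k=(P[:,0]>.46)&(P[:,0]<.53)&(P[:,1]<-.28)&(P[:,1]>-.35)&(P[:,2]>.15);print('tab top',P[k].max(0),P[k].mean(0))
k=(P[:,0]>.35)&(P[:,0]<.56)&(P[:,1]<-.15)&(P[:,1]>-.28)&(P[:,2]>.14);print('arm',P[k].min(0),P[k].max(0),P[k].mean(0))
E
```

```text
t 28.85 pos [0.4189 0.2493 0.4414] grasp [0.4205 0.2499 0.2864] 
x [ 0.0103  0.0037 -0.9999] z [-0.2047  0.9788  0.0015] yawz 101.81470803939361 q [ 0.3841 -0.3075  1.8803 -0.0004  1.5579 -1.3929] F [ 0.9848 -0.2652  0.3875] op 0.08562671522937179
turn [-0.0369  0.1025 -0.0027]
to TCP [ 0.6002  0.3103 -6.5189]
foot [0.4214 0.2502 0.1924]
pics/q_side_28.85.png
side slope du (tray tilt ~ -) [ 0.0014 -0.0068  0.0627] 218 far z 0.06288842209549295 167 near z 0.0626759566303775 185
   far body u,v [0.0886 0.0046] 128 topface u,v [0.086  0.0001] 108 enc ((89.07168579101562, 3.0066895484924316), 25.833040237426758)
   near body u,v [-0.0873  0.0027] 144 topface u,v [-0.0899 -0.0006] 128 enc ((-86.07537078857422, 1.4992481470108032), 24.287925720214844)
top slope du (tray tilt ~ -) [0.0003 0.0035 0.0634] 206 far z 0.06320259461367106 188 near z 0.06293356625035651 76
   far body u,v [0.0872 0.0034] 30 topface u,v [0.0862 0.0028] 142 enc ((86.27603912353516, 2.835235834121704), 22.427581787109375)
tab top [ 0.5089 -0.2972  0.2063] [ 0.4865 -0.3077  0.1831]
arm [ 0.3716 -0.2152  0.1401] [ 0.4448 -0.188   0.2271] [ 0.4069 -0.2034  0.1901]
```

View pics/full.png

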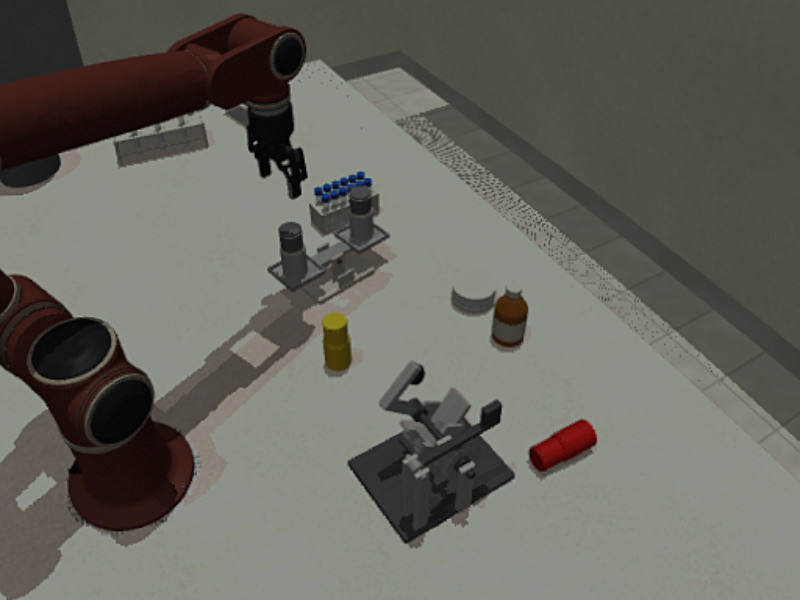

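View pics/clampf.png

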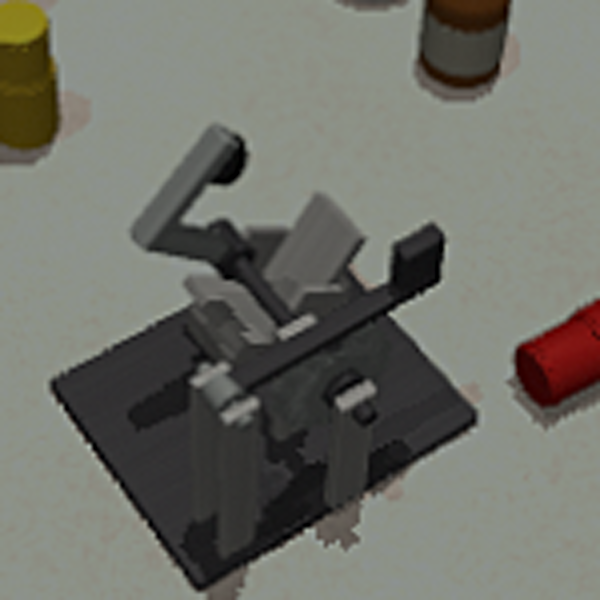

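```bash
python3 -c "
from station import *
print(finish_job())"
```

```text
the job is handed in; nothing more can be done
None
```

I handed the job in at about 29 s of the 66 s. Both buckets are standing on the balance and the tray is level; `finish_job` returned no verdict.

**What I did:**
- I gripped the pawl's tab and lifted the pawl about 0.25 rad. I held it until the press arm had stopped moving, then lowered it and let go.
- I drew the freed bucket out along its 35° axis and stood it on the far pan. The grey twin went on the near pan; I did not touch the yellow and red look-alikes.

**Last checks, all from the camera images:**
- **Tray:** tilt is under 0.002 rad in both cameras.
- **Buckets:** both upright, about 86–89 mm from the pivot (85 is ideal) and 3–5 mm off the pan's centre line.
- **Pawl and arm:** the pawl is back down. Its tab read up to about 5 mm higher than at the start, at most about 0.04 rad. The press arm looked the same in pictures 0.6 s apart with the pawl held clear, and still looked open at the end. I took that as the 1.4 rad stop and did not measure the angle.
- **Bystanders:** the bottle, rack and dishes looked unmoved in the last picture; I did not measure them. The gripper was clear of everything at the end.

**Disagreements:**
- The two cameras differed by 3–6 mm sideways throughout. I used their average, checked against the arm's own position, and the grasps and placements came out centred.
- The arm overshot by about 15 mm on the approach to the clamped bucket without touching anything. I backed it off before gripping.

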